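Load the drying tray and slide it under the lamp hood

ROBOT

A 7-joint arm with a two-finger parallel gripper is mounted at the origin on the work surface. World frame = base frame: x ahead of the robot, y to its left, z up, the work surface at z = 0. Lengths are in m, angles in rad, forces in N, time in s.
With the tool pointing down it reaches from about 0.35 to 0.9 m from the base axis. Payload 8.1 kg.
Tool frame: the origin (TCP) lies on the centre line of the jaws, within the pads' length; the fingertips stand 11 mm ahead of it and the grasp point (between the pads) lies 8 mm behind it (arm.nose_length is the distance from the TCP to the fingertips, in m); z points along the fingers, y is the line along which they close (so a half turn about z gives the same grasp; the last joint's range is limited). The gripper opens to 92 mm and grips with 3 to 60 N. Pads are 19 mm wide; open, the fingers measure 130 mm over their backs; the gripper's body (75 mm by 190 mm) begins 47 mm behind the grasp point.
Start: joints at [-1.379, 0.434, 0.025, 1.573, -0.012, 1.134, -0.075], TCP at [0.182, 0.598, 0.238] pointing down, gripper open.
Joint ranges: [-2.62, 2.62], [-0.44, 2.09], [-1.27, 1.32], [0.08, 2.57], [-1.32, 4.46], [0.12, 2], [-2.74, 2.74]. Speed limits (rad/s): [2.22, 2.22, 3.01, 3.01, 3.14, 3.14, 3.14].

INTERFACE

Orientations are given as a rotation vector (axis times angle).
In Python, from cell import arm gives the robot as it stands.
- The arm moves only by the tool jog_arm, never from a script. Its argument "moves" is a list of rows, each a list of 4 numbers: the shift along the tool's x, y, z in m, then the turn about the tool's z in rad. In form: [[tx, ty, tz, spin], ...]. A call has 1 to 20 rows; each row is the pose to reach, as a shift and turn from the pose commanded when the call began, along the tool's axes at that moment; what a row does not reach only later rows make up. A row lasts 1/8 s, in which the tool goes at most 62.5 mm and 10.7 degrees, less where a joint would pass 70% of its speed; a pose out of reach is approached as far as the arm can. A call with a gripper value outside its range is refused whole. "hand" is the finger opening in m, from 0 to 0.0918, set as the call begins (left out, the last holds). The fingers move at their own pace and stop on an object; "newtons" is the grip in N (left out, the last holds). Time passes only in rows, so rows that repeat a pose let the fingers close. It gives the time, the measured TCP pose, the force, the opening and the grip force at its end, in the units of the state.
- arm.observe(): the state, without advancing time (a new reading comes with each control period).
- arm.get_image(name): name is "side" or "top" or "wrist"; returns a dict with "color" (400x640x3 uint8, red, green, blue), "z_map" (400x640 float32, m along the optical axis (not along the pixel's ray), 0 where there is no reading), "fx", "fy", "cx", "cy" (pixels), "rvec" (rotation vector, rad) and "tvec" (3), from world to camera coordinates, as OpenCV has them. Camera axes: x right, y down, z forward; pixel columns grow to the right and rows downward; lengths in m; the calibration is good to about 2 mm. A picture is of the moment at which its call begins.
- arm.sign_off(): hands the job in; it is judged then, once.
The state is a dict: "clock": time; "joints": joint angles; "dq": joint speeds; "joint_efforts": joint torques, N m; "position": TCP position; "ee_rot": TCP orientation; "force": force on the tool from outside, world axes, zero at the start; "ft_torque": the same for the moment, N m; "width": opening from 0.0 (shut) to 1.0 (fully open); "gripper_force": force on a finger pad.
Only numpy, scipy, OpenCV 4.12 (cv2) and the standard library are available. Lean on these libraries where they do the work, as an engineer would, in place of code of your own. Each camera call takes 0.05 s, during which the arm holds its last target. There are 200 camera calls.

TASK

Draw the drying tray by its wooden grip right out from under the lamp hood, tip all the porcelain balls from the cup into the tray's dish, and stand every test tile upright in the tray's open bay. Then slide the loaded tray back under the hood until it meets the stop, and only then throw the lamp lever fully over to on. The empty cup goes upright into its own storage bay, the one labelled with a ring; leave the jar and the bottle alone.

Things in the scene. Friction and masses are not known exactly. Their poses are not given: they have to be found in the camera images.
- hood: Drying lamp hood, fixed: grey frame with white lamp tubes on four posts, underside 85 mm and top 115 mm up, 234 mm wide, 185 mm deep. Origin: on the bench under the middle of its open mouth (front face, towards the robot); x points into the hood. Inside are two guide rails 22 mm high, 198 mm apart, ends flaring outwards 30 mm before the mouth, and a stop bar 145 mm inside the mouth.
- lamp_lever (a joint): Lamp switch: toggle lever on a block to the right of the hood's mouth; 0 = off, leaning out towards the robot; 1.0 rad = on, leaning the way the tray goes in. Stays where it is left; counts as on above 0.8.
- lamp_lever_tip (a point): Tip of that lever (80 mm long).
- tray: Loose aluminium drying tray, 170 (x) by 190 (y) mm, 0.5 kg, floor 5 mm thick, at the start under the hood between the rails. Origin: centre of the underside; x points into the hood; home against the stop, it is 60 mm inside the mouth. Its far half is a dish with walls 34 mm high; its near half is an open tile bay with rims 16 mm high (the wall to the dish is 34 mm).
- tray_dish (a point): Centre of the dish's floor; the dish is 70 (x) by 180 (y) mm inside, walls rise 29 mm above this point.
- tray_bay (a point): Centre of the tile bay's floor; the bay is 85 (x) by 180 (y) mm inside.
- tray_grip (a point): Point to grip the tray's handle: an upright wooden plate outside the tray's near edge, 12 mm thick (y), 40 mm long (x), its top 74 mm above the bench; this point is in the middle of it, 55 mm above the bench, 117.5 mm from the tray's origin along -x.
- cup: Square blue ceramic cup, no handle, flat upright sides 54 by 54 mm, 64 mm high, wall 3 mm, floor 3 mm, 130 g. Origin: centre of the underside; x and y square to its sides, z up. Stands on the bench to the robot's right, holding the six balls.
- cup_rim (a point): Centre of the cup's mouth, 64 mm above its origin.
- cup_bay_floor (a point): The cup's storage bay, fixed: a shallow plywood box 92 by 92 mm, 84 by 84 mm inside, walls 18 mm high; beside it a white label plate with a raised black RING. This point is the centre of its floor, 4 mm above the bench.
- jar_bay: The jar's storage bay, of the same make, its label plate bearing a black SQUARE; the jar stands in it. The two bays may have changed places.
- jar: Bystander: white lidded jar, 50 mm across, 60 mm high, in its bay. Origin: centre of the underside.
- bottle: Bystander: grey bottle, 56 mm across, 150 mm high, beyond the tiles. Origin: centre of the underside.
- tile1: Glaze test tile: an upright white slab 9 mm thick (its x) by 38 mm wide (its y) standing in the middle of a terracotta foot 40 (x) by 38 (y) by 8 mm; 55 mm tall over all, 50 g. Origin: centre of the underside, z up. Two to four of the four tiles are present, standing on the bench to the robot's left at the start.
- tile2: Glaze test tile: an upright white slab 9 mm thick (its x) by 38 mm wide (its y) standing in the middle of a terracotta foot 40 (x) by 38 (y) by 8 mm; 55 mm tall over all, 50 g. Origin: centre of the underside, z up. Two to four of the four tiles are present, standing on the bench to the robot's left at the start.
- tile3: Glaze test tile: an upright white slab 9 mm thick (its x) by 38 mm wide (its y) standing in the middle of a terracotta foot 40 (x) by 38 (y) by 8 mm; 55 mm tall over all, 50 g. Origin: centre of the underside, z up. Two to four of the four tiles are present, standing on the bench to the robot's left at the start.
- tile4: Glaze test tile: an upright white slab 9 mm thick (its x) by 38 mm wide (its y) standing in the middle of a terracotta foot 40 (x) by 38 (y) by 8 mm; 55 mm tall over all, 50 g. Origin: centre of the underside, z up. Two to four of the four tiles are present, standing on the bench to the robot's left at the start.
- ball1_center (a point): Centre of a white porcelain grinding ball, 18 mm in diameter, 11 g; in the cup at the start.
- ball2_center (a point): Centre of a white porcelain grinding ball, 18 mm in diameter, 11 g; in the cup at the start.
- ball3_center (a point): Centre of a white porcelain grinding ball, 18 mm in diameter, 11 g; in the cup at the start.
- ball4_center (a point): Centre of a white porcelain grinding ball, 18 mm in diameter, 11 g; in the cup at the start.
- ball5_center (a point): Centre of a white porcelain grinding ball, 18 mm in diameter, 11 g; in the cup at the start.
- ball6_center (a point): Centre of a white porcelain grinding ball, 18 mm in diameter, 11 g; in the cup at the start.
Not all that is in view belongs to the job. Leave any green or purple look-alike of the tile2 alone.

How it is judged:
By the outcome, as a careful person would: the job done as asked, in the order asked, and still so for the second after the job is handed in, with the robot touching nothing.
Of tile1, tile2, tile3, tile4 only 2 to 4 are there at a start; the rules pass over those that are not, and their reading is None.
At some moment in a run one of tile1, tile2, tile3, tile4 may be knocked a few centimetres aside while the robot is not near it.
It also fails if it takes over 210 s, if anything falls off the work surface, if the arm or the gripper's body presses on something with over 40 N, if the wrist force passes 120 N, or if a joint passes its speed limit or range.

## Working session

There is one attempt and no reset: what is moved stays moved. The work goes in short steps, Python scripts to look and compute and a tool call to move; the robot and the scene stay as the last step left them, time stands still between calls to the robot, and variables do not carry over. Pictures are saved under pics/ and viewed, at most 14 in all, crops included, and the job is handed in when it is done.

Besides the shell and the picture viewer there is one more tool, called after "Call:" as name(argument=value, ...) on one line, values as JSON. jog_arm: Moves the arm, as the interface text tells. Its arguments: {"type":"object","properties":{"moves":{"type":"array"},"hand":{"type":"number"},"newtons":{"type":"number"}},"required":["moves"]}

```bash
ls; mkdir -p pics
cat > h.py <<'E'
import numpy as np, cv2, pickle
from cell import arm
def grab(name,tag):
    im=arm.get_image(name); pickle.dump(im,open(f'pics/{tag}.pkl','wb'))
    cv2.imwrite(f'pics/{tag}.png',im['color'][:,:,::-1]); return im
def load(tag): return pickle.load(open(f'pics/{tag}.pkl','rb'))
def RT(im):
    return cv2.Rodrigues(np.array(im['rvec'],float))[0],np.array(im['tvec'],float).ravel()
def cloud(im):
    R,t=RT(im); z=im['z_map'].astype(float); v,u=np.mgrid[:z.shape[0],:z.shape[1]]
    c=np.stack([(u-im['cx'])/im['fx']*z,(v-im['cy'])/im['fy']*z,z],-1)
    w=(c-t)@R; w[z==0]=np.nan; return w
def pt(im,u,v): # median world point by depth
    return np.nanmedian(cloud(im)[v-1:v+2,u-1:u+2].reshape(-1,3),0)
def ray(im,u,v,h): # intersect pixel ray with z=h
    R,t=RT(im); o=-R.T@t; d=R.T@np.array([(u-im['cx'])/im['fx'],(v-im['cy'])/im['fy'],1]); return o+d*(h-o[2])/d[2]
def proj(im,p):
    R,t=RT(im); c=R@np.asarray(p,float)+t; return c[0]/c[2]*im['fx']+im['cx'],c[1]/c[2]*im['fy']+im['cy']
E
python3 - <<'E'
from h import *
np.set_printoptions(precision=3,suppress=True)
s=arm.observe(); print(s)
a=grab('top','t0'); b=grab('side','s0')
for im in(a,b):
    R,t=RT(im); print(-R.T@t, im['fx'],R)
cv2.imwrite('pics/ts0.png',cv2.resize(np.vstack([a['color'],b['color']])[:,:,::-1],(480,600)))
E
```

```text
pics
{'clock': 0.0, 'joints': array([-1.379,  0.435,  0.025,  1.574, -0.012,  1.134, -0.075]), 'dq': array([ 0.001,  0.001, -0.   ,  0.001, -0.001, -0.001,  0.   ]), 'joint_efforts': array([ -0.   , -66.786,   0.984, -31.444,  -0.061,   0.043,   0.   ]), 'position': array([0.181, 0.598, 0.237]), 'ee_rot': array([-0.461, -3.107,  0.002]), 'force': array([ 0.006, -0.583,  0.893]), 'ft_torque': array([ 0.039,  0.008, -0.001]), 'gripper_force': 0.0, 'width': 0.9989137837802988}
[0.297 0.016 1.358] 413.14287476929843 [[ 0.106 -0.994 -0.   ]
 [-0.971 -0.103 -0.214]
 [ 0.213  0.023 -0.977]]
[0.455 1.374 1.005] 510.3115414819327 [[-0.995 -0.102  0.022]
 [-0.077  0.569 -0.819]
 [ 0.071 -0.816 -0.574]]
```

View pics/t0.png

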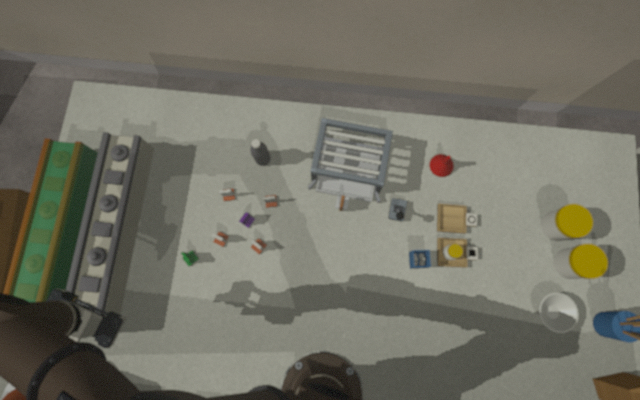

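View pics/s0.png

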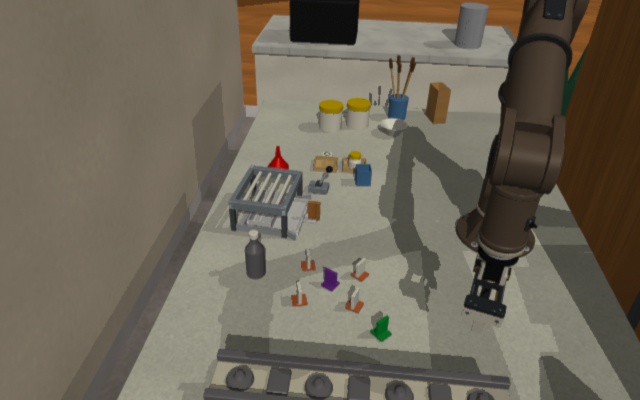

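Top view: hood (350,155), grip plate (342,203), lever (398,210), cup (420,259), bays (453,218) and (454,252, jar inside). White/terracotta tiles are at (229,194), (271,201), (221,238) and (259,245). The look-alikes are purple (247,219) and green (190,257), both to be left alone. Next is a close crop to check the choice.

Run:
```python
from h import *
np.set_printoptions(precision=3,suppress=True)
a=load('t0');b=load('s0')
ca=a['color'][110:290,180:490]; 
cv2.imwrite('pics/c1.png',cv2.resize(ca,(775,450),interpolation=cv2.INTER_CUBIC)[:,:,::-1])
cb=b['color'][140:345,220:400]
cv2.imwrite('pics/c2.png',cv2.resize(cb,(527,600),interpolation=cv2.INTER_CUBIC)[:,:,::-1])
for n,u,v in [('bench',300,240),('handle',342,203),('hoodTL',322,122),('hoodTR',390,130),('hoodBR',382,190),('hoodBL',314,180),('cup',420,259),('ringfloor',453,218),('ringlabel',473,219),('jar',455,251),('bottle',258,147)]:
    print(n,pt(a,u,v))
```

```text
bench [0.466 0.121 0.001]
handle [ 0.588 -0.004  0.075]
hoodTL [0.838 0.087 0.117]
hoodTR [ 0.833 -0.136  0.114]
hoodBR [ 0.663 -0.135  0.002]
hoodBL [0.668 0.096 0.023]
cup [ 0.442 -0.273  0.023]
ringfloor [ 0.592 -0.376  0.007]
ringlabel [ 0.592 -0.438  0.021]
jar [ 0.474 -0.371  0.064]
bottle [0.724 0.275 0.14 ]
```

View pics/c1.png

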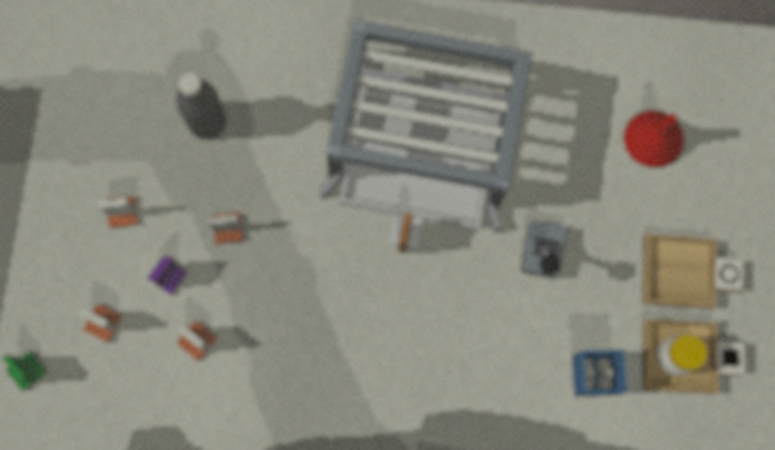

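View pics/c2.png

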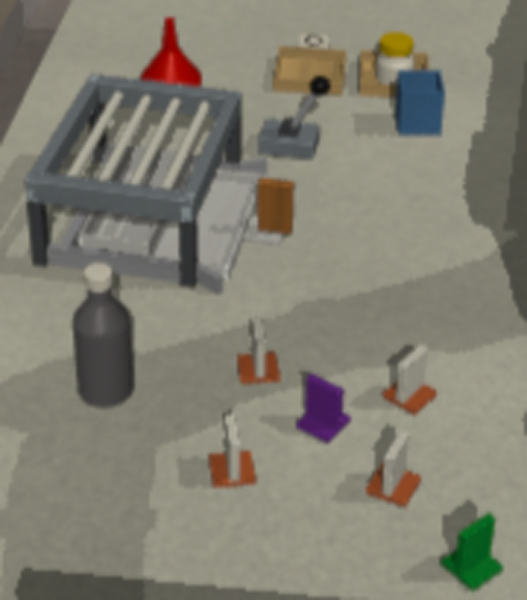

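Crop c1 confirms the choices:
- The four white slabs on terracotta feet are the tiles, at crop (122,211), (229,227), (102,322) and (198,340).
- The purple (168,274) and green (25,370) pieces are decoys.
- The blue cup with balls is at (600,372).
- The ring bay is the empty upper one at (680,270). The square bay, lower, holds the jar.

Crop c2 agrees. Next I measure from both views.

```bash
cat >> h.py <<'E'
def rect(P):
    (c,s,a)=cv2.minAreaRect(P[:,:2].astype(np.float32)*1000); return np.round(c,1),np.round(s,1),round(a,1),np.round(np.nanpercentile(P[:,2],[5,50,95])*1000)
def masks(im):
    h=cv2.cvtColor(im['color'],cv2.COLOR_RGB2HSV); return h[...,0].astype(int),h[...,1].astype(int),h[...,2].astype(int)
def comps(m,P,minn=6,lab=''):
    n,L,st,ce=cv2.connectedComponentsWithStats(m.astype(np.uint8))
    for i in range(1,n):
        if st[i,4]>=minn:
            q=P[L==i]; q=q[~np.isnan(q[:,0])]
            if len(q)>=minn: print(lab,np.round(ce[i]),st[i,4],rect(q))
E
python3 - <<'E'
from h import *
for tag in('t0','s0'):
    im=load(tag);P=cloud(im);H,S,V=masks(im);x,y,z=P[...,0],P[...,1],P[...,2]
    roi=(x>.3)&(x<.9)&(y>-.5)&(y<.45); print(tag)
    q=P[roi&(z>.1)&(z<.125)&(y<.15)&(y>-.2)]; print('hood',rect(q))
    comps(roi&(z>.03)&(z<.08)&(H<18)&(S>120)&(abs(y)<.08)&(x<.66),P,4,'handle')
    comps(roi&(H>100)&(H<125)&(S>110)&(y<-.2),P,10,'cup')
    comps(roi&(H<15)&(S>100)&(y>.05),P,6,'foot')
    comps(roi&(z>.025)&(z<.06)&(y>.1)&(x<.72)&(S<80),P,5,'slab')
    comps(roi&(H>10)&(H<25)&(S>60)&(y<-.3)&(z<.03),P,30,'bay')
E
```

```text
t0
hood (array([704.8, -53.3]), array([313.4, 279.7]), 84.6, array([102., 112., 119.]))
handle [342. 203.] 9 (array([588.8,  -2.7]), array([ 2.5, 25.1]), 84.7, array([67., 75., 77.]))
cup [411. 260.] 21 (array([ 436.5, -241.6]), array([41.6,  1.8]), 7.0, array([28., 37., 57.]))
cup [427. 260.] 29 (array([ 440.2, -291.5]), array([13.8, 48.6]), 77.9, array([16., 35., 51.]))
foot [229. 198.] 40 (array([581.4, 374.6]), array([13.8, 34.2]), 13.6, array([ 5.,  9., 13.]))
foot [271. 204.] 40 (array([574.3, 230.9]), array([14.3, 34.1]), 14.0, array([ 3.,  9., 15.]))
foot [222. 235.] 27 (array([454.6, 375.6]), array([31.9,  8.8]), 69.8, array([ 3.,  9., 12.]))
foot [219. 242.] 39 (array([429.6, 383.1]), array([33.6, 11.5]), 70.2, array([ 4.,  9., 12.]))
foot [261. 243.] 28 (array([442.4, 246.2]), array([31. ,  9.1]), 58.1, array([ 6., 10., 13.]))
foot [256. 249.] 31 (array([419.7, 259.7]), array([33.4, 10.1]), 61.2, array([ 5.,  9., 13.]))
slab [262. 161.] 48 (array([710.9, 279.6]), array([14.3, 44.7]), 4.9, array([25., 43., 57.]))
slab [312. 177.] 5 (array([672.7, 104.2]), array([4.2, 1.2]),
[... 1524 characters left out ...]
3.8, array([28., 51., 56.]))
slab [261. 266.] 70 (array([710.9, 298.2]), array([34.1,  8. ]), 61.6, array([27., 42., 58.]))
slab [360. 265.] 94 (array([429.1, 254.9]), array([42.1, 11.9]), 55.5, array([27., 46., 56.]))
slab [299. 291.] 71 (array([591.2, 379.9]), array([ 9.4, 43. ]), 14.4, array([30., 51., 57.]))
slab [355. 296.] 92 (array([440.8, 381.2]), array([42.2, 10.4]), 70.3, array([27., 49., 56.]))
bay [347. 165.] 128 (array([ 508.2, -399.3]), array([ 42.8, 158.4]), 10.2, array([-2.,  7., 18.]))
bay [363. 160.] 33 (array([ 440.6, -434.9]), array([21.3, 90.7]), 0.8, array([-2.,  9., 18.]))
bay [325. 163.] 345 (array([ 591.2, -385.1]), array([ 94.8, 139.1]), 5.0, array([-1.,  6., 19.]))
```

Call:
jog_arm(moves=[[-0.28, -0.23, -0.03, -0.1], [-0.5, -0.4, -0.03, -0.2], [-0.5, -0.4, -0.03, -0.2], [-0.5, -0.4, -0.03, -0.2], [-0.5, -0.4, -0.03, -0.2], [-0.5, -0.4, -0.03, -0.2], [-0.5, -0.4, -0.03, -0.2], [-0.5, -0.4, -0.03, -0.2], [-0.5, -0.4, -0.03, -0.2], [-0.5, -0.4, -0.03, -0.2], [-0.5, -0.4, -0.03, -0.2], [-0.5, -0.4, -0.03, -0.2], [-0.5, -0.4, -0.03, -0.2], [-0.5, -0.4, -0.03, -0.2], [-0.5, -0.4, -0.03, -0.2], [-0.5, -0.4, -0.03, -0.2]])

```text
clock: 2.1
position: [0.5436, 0.0705, 0.2678]
ee_rot: [0.148, 3.138, 0.0]
force: [-0.5, -0.4, 0.5]
width: 1.002
gripper_force: 0.0
```

```bash
cat >> h.py <<'E'
def pose():
    s=arm.observe(); R=cv2.Rodrigues(np.array(s['ee_rot'],float))[0]; return np.array(s['position']),R,s
def go(x,y,z,yaw=None):
    """rows numbers to bring TCP to x,y,z with tool y axis at yaw deg (mod 180)"""
    p,R,s=pose(); d=R.T@(np.array([x,y,z])-p); cur=np.degrees(np.arctan2(R[1,1],R[0,1]))
    sp=0 if yaw is None else -np.radians((yaw-cur+90)%180-90)
    print('cur',np.round(p,4),'yawy',round(cur,1),'MOVE',np.round(d,4),'spin',round(sp,3),'j7',round(s['joints'][6],2),'t',round(s['clock'],2),'F',np.round(s['force'],1))
E
python3 - <<'E'
from h import *
im=load('t0');P=cloud(im);x,y,z=P[...,0],P[...,1],P[...,2]
q=P[(z>.105)&(z<.125)&(x>.62)&(x<.9)&(y>-.16)&(y<.13)];print(rect(q))
for u,v in((360,25),(527,57),(505,182),(332,152)): print(ray(im,180+u*.4,110+v*.4,.115))
w=grab('wrist','w0'); R,t=RT(w); print(-R.T@t,R[2])
go(.588,-.002,.2,85)
E
```

```text
(array([754. , -18.1]), array([234.2, 188.4]), 84.9, array([106., 114., 119.]))
[0.84541995 0.08124678 0.115     ]
[ 0.82434286 -0.13609832  0.115     ]
[ 0.65598826 -0.1208522   0.115     ]
[0.6719288  0.09792711 0.115     ]
[0.46473773 0.07793596 0.41535925] [ 0.29086389 -0.02635374 -0.95640142]
cur [0.5437 0.0703 0.2678] yawy 84.6 MOVE [-0.051  -0.0679  0.0678] spin -0.007 j7 1.34 t 2.15 F [ 0.4  0.3 -0.3]
```

View pics/w0.png

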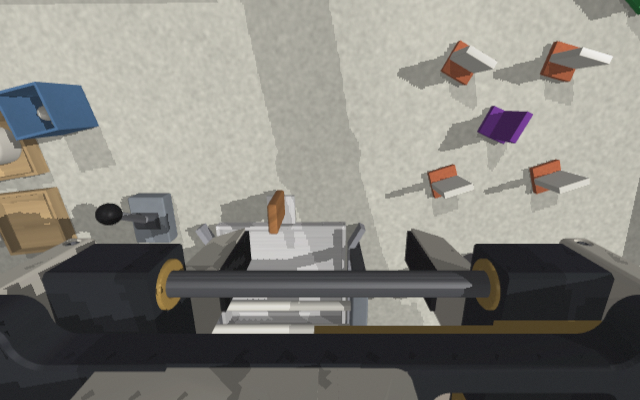

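Wrist view: grip plate at (276,212), tray inside the hood, lever at (110,213). The four tiles are at (465,62), (575,60), (450,182) and (558,175), with the purple decoy at (505,124).

Run:
```python
from h import *
im=load('w0');P=cloud(im);H,S,V=masks(im);x,y,z=P[...,0],P[...,1],P[...,2]
m=(H<20)&(S>110)&(abs(y)<.06)&(x>.5)&(x<.68)
comps(m&(z>.02)&(z<.085),P,8,'handle'); comps(m&(z>.070)&(z<.085),P,8,'htop')
for u,v in((269,194),(283,190),(282,228),(268,233),): print(pt(im,u,v))
go(.590,-.003,.2,84.9)
```

```text
handle [275. 213.] 502 (array([592.4,  -2.4]), array([10.9, 37.4]), 84.8, array([26., 71., 75.]))
htop [273. 218.] 259 (array([592.6,  -2.4]), array([10.9, 36.9]), 83.9, array([72., 74., 76.]))
[ 5.81182354e-01 -1.86868331e-02  4.42911173e-04]
[0.57689719 0.00243966 0.0006925 ]
[ 0.62973322 -0.00399145  0.01692077]
[ 0.64027388 -0.02851951  0.0061642 ]
cur [0.5437 0.0703 0.2678] yawy 84.6 MOVE [-0.053  -0.0687  0.0678] spin -0.005 j7 1.34 t 2.15 F [ 0.4  0.3 -0.3]
```

Call:
jog_arm(moves=[[-0.055, -0.0685, 0.05, -0.005], [-0.055, -0.0685, 0.05, -0.005], [-0.055, -0.0685, 0.05, -0.005], [-0.055, -0.0685, 0.1, -0.005], [-0.055, -0.0685, 0.15, -0.005], [-0.055, -0.0685, 0.19, -0.005], [-0.055, -0.0685, 0.221, -0.005], [-0.055, -0.0685, 0.221, -0.005], [-0.055, -0.0685, 0.221, -0.005]], hand=0.06)

```text
clock: 3.28
position: [0.5929, -0.0028, 0.0482]
ee_rot: [0.14, 3.137, 0.001]
force: [0.2, -0.0, 1.0]
width: 0.657
gripper_force: 0.0
```

Call:
jog_arm(moves=[[0, 0, 0, 0], [0, 0, 0, 0], [0, 0, 0, 0], [0, 0, 0, 0], [0, 0, 0, 0], [0, 0, 0, 0]], hand=0.0, newtons=25)

```text
clock: 4.03
position: [0.592, -0.0034, 0.0467]
ee_rot: [-0.141, -3.138, -0.0]
force: [0.2, 0.1, 1.1]
width: 0.131
gripper_force: 25.0
```

Call:
jog_arm(moves=[[0.008, 0, 0, 0], [0.02, 0, 0, 0], [0.035, 0, 0, 0], [0.055, 0, 0, 0], [0.075, 0, 0, 0], [0.095, 0, 0, 0], [0.115, 0, 0, 0], [0.135, 0, 0, 0], [0.155, 0, 0, 0], [0.175, 0, 0, 0], [0.188, 0, 0, 0], [0.195, 0, 0, 0], [0.2, 0, 0, 0], [0.2, 0, 0, 0], [0.2, 0, 0, 0]])

```text
clock: 5.9
position: [0.3926, 0.0145, 0.0466]
ee_rot: [-0.141, -3.138, 0.0]
force: [-2.0, 0.3, -1.8]
width: 0.125
gripper_force: 25.0
```

Call:
jog_arm(moves=[[0, 0, 0, 0], [0, 0, 0, 0], [0, 0, 0, 0], [0, 0, -0.03, 0], [0, 0, -0.08, 0], [0, 0, -0.13, 0], [0, 0, -0.18, 0], [0, 0, -0.2, 0]], hand=0.06)

```text
clock: 6.9
position: [0.394, 0.0147, 0.2496]
ee_rot: [0.141, 3.134, 0.003]
force: [0.4, 0.7, -1.2]
width: 0.653
gripper_force: 0.0
```

Run:
```python
from h import *
im=grab('top','t1');P=cloud(im);H,S,V=masks(im);x,y,z=P[...,0],P[...,1],P[...,2]
roi=(x>.3)&(x<.9)&(y>-.5)&(y<.45)
comps(roi&(H>100)&(H<125)&(S>110)&(y<-.2)&(z>.05),P,3,'cup')
comps(roi&(H>100)&(H<125)&(S>110)&(y<-.2),P,3,'cup')
print('bays',[pt(im,*c) for c in((432,206),(432,230))])
go(.442,-.268,.2,85)
```

```text
cup [427. 265.] 6 (array([ 422.7, -289.1]), array([ 4.7, 19.9]), 40.7, array([24., 38., 62.]))
cup [412. 265.] 7 (array([ 418.8, -243.7]), array([8.7, 1.3]), 6.7, array([24., 39., 55.]))
bays [array([ 6.26808719e-01, -3.07689726e-01, -4.79231409e-04]), array([ 0.5448862 , -0.31064631,  0.00197631])]
cur [0.3946 0.0147 0.2507] yawy 84.8 MOVE [-0.0724 -0.2774  0.0504] spin -0.003 j7 1.32 t 6.95 F [1.8 0.1 2.6]
```

Call:
jog_arm(moves=[[-0.02, -0.22, -0.03, 0], [-0.02, -0.22, -0.03, 0], [-0.02, -0.22, -0.03, 0], [-0.02, -0.22, -0.03, 0], [-0.02, -0.22, -0.03, 0], [-0.02, -0.22, -0.03, 0], [-0.02, -0.22, -0.03, 0]], hand=0.0918)

```text
clock: 7.82
position: [0.3931, -0.2051, 0.2763]
ee_rot: [-0.138, -3.138, -0.001]
force: [0.3, 0.7, -0.5]
width: 0.999
gripper_force: 0.0
```

Run:
```python
from h import *
im=grab('wrist','w1');P=cloud(im);H,S,V=masks(im);x,y,z=P[...,0],P[...,1],P[...,2]
roi=(x>.3)&(x<.9)&(y>-.5)&(y<.45)
c=roi&(H>95)&(H<130)&(S>80)&(y<-.2)&(y>-.32)
comps(c&(z>.058)&(z<.07),P,8,'cuprim'); comps(c,P,30,'cup')
q=P[c&(z>.058)&(z<.072)]; print('rim all',rect(q))
comps(roi&(H>8)&(H<28)&(S>50)&(y<-.3)&(z<.03),P,200,'bay')
comps(roi&(H>8)&(H<20)&(S>100)&(abs(y)<.06)&(z>.07)&(z<.08),P,8,'handle')
go(.442,-.268,.2,85)
```

```text
cuprim [283. 209.] 475 (array([ 439.2, -266.7]), array([53.7, 53.9]), 7.5, array([59., 64., 65.]))
cup [284. 205.] 1759 (array([ 439.2, -266.7]), array([53.9, 53.9]), 7.7, array([ 5., 43., 65.]))
rim all (array([ 439.2, -266.7]), array([53.7, 53.9]), 7.5, array([59., 64., 65.]))
bay [217. 214.] 1926 (array([ 475.9, -393.2]), array([ 91.8, 128.1]), 3.2, array([ 3.,  6., 19.]))
bay [247. 308.] 825 (array([ 617.3, -363.7]), array([34. , 81.4]), 1.0, array([ 3.,  6., 19.]))
handle [509. 158.] 342 (array([393.3,  13.7]), array([12.3, 37.6]), 85.5, array([71., 74., 76.]))
cur [ 0.3931 -0.2052  0.2764] yawy 85.0 MOVE [-0.0542 -0.0583  0.0764] spin -0.001 j7 1.93 t 7.88 F [ 0.3 -0.2  0.3]
```

View pics/w1.png

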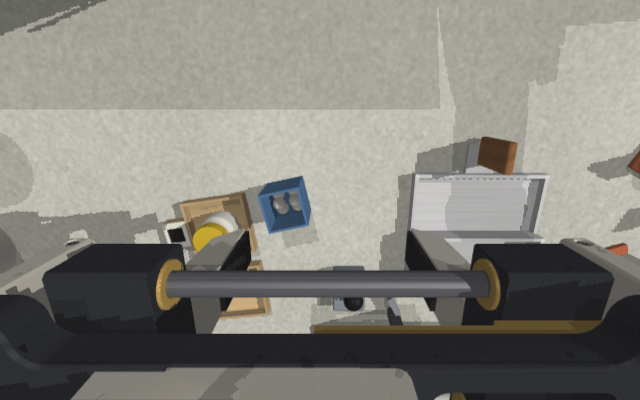

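Wrist view: cup at (284,205) with balls inside and the tray fully out at (478,205), its far edge clear of the hood. The square label is beside the jar.

The tool can't tilt, so I'll grip the cup high and let it pivot between the pads: first about its base edge on the bench, then over the dish divider.

Call:
jog_arm(moves=[[-0.0513, -0.0573, 0.05, -0.1], [-0.0513, -0.0573, 0.1, -0.218], [-0.0513, -0.0573, 0.1, -0.218], [-0.0513, -0.0573, 0.12, -0.218], [-0.0513, -0.0573, 0.16, -0.218], [-0.0513, -0.0573, 0.2, -0.218], [-0.0513, -0.0573, 0.225, -0.218], [-0.0513, -0.0573, 0.234, -0.218], [-0.0513, -0.0573, 0.234, -0.218], [-0.0513, -0.0573, 0.234, -0.218]])

```text
clock: 9.12
position: [0.4399, -0.2682, 0.0441]
ee_rot: [-0.201, 3.133, -0.001]
force: [0.8, 0.1, 0.1]
width: 1.0
gripper_force: 0.0
```

Call:
jog_arm(moves=[[0, 0, 0, 0], [0, 0, 0, 0], [0, 0, 0, 0], [0, 0, 0, 0], [0, 0, 0, 0], [0, 0, 0, 0]], hand=0.0, newtons=6)

```text
clock: 9.88
position: [0.4389, -0.268, 0.0427]
ee_rot: [0.201, -3.135, -0.0]
force: [-0.6, 0.4, 1.5]
width: 0.586
gripper_force: 6.0
```

Call:
jog_arm(moves=[[0, 0, 0.001, 0], [-0.0045, 0, -0.001, 0], [-0.009, 0, -0.0025, 0], [-0.014, 0, -0.004, 0], [-0.0187, 0, -0.005, 0], [-0.0236, 0, -0.0055, 0], [-0.0286, 0, -0.0057, 0], [-0.0335, 0, -0.0053, 0], [-0.0384, 0, -0.0045, 0], [-0.0432, 0, -0.0033, 0], [-0.048, 0, -0.0017, 0], [-0.0525, 0, 0.0005, 0], [-0.0568, 0, 0.0027, 0], [-0.0568, 0, 0.0027, 0]])

```text
clock: 11.62
position: [0.4956, -0.2609, 0.0399]
ee_rot: [-0.201, 3.135, -0.0]
force: [-0.1, -0.1, -3.3]
width: 0.588
gripper_force: 6.0
```

Run:
```python
from h import *
im=grab('side','s1'); grab('wrist','w2')
w=load('w2')
c=np.hstack([cv2.resize(im['color'][130:230,300:420],(480,400),interpolation=cv2.INTER_CUBIC),cv2.resize(w['color'][100:350,150:400],(400,400))[:, :320]])
cv2.imwrite('pics/c3.png',c[:,:,::-1]); go(.45,-.268,.1,85)
```

```text
cur [ 0.4954 -0.2608  0.0399] yawy 97.3 MOVE [ 0.046  -0.0014 -0.0601] spin 0.215 j7 2.5 t 11.72 F [ 0.2 -0.3 -1.5]
```

View pics/c3.png

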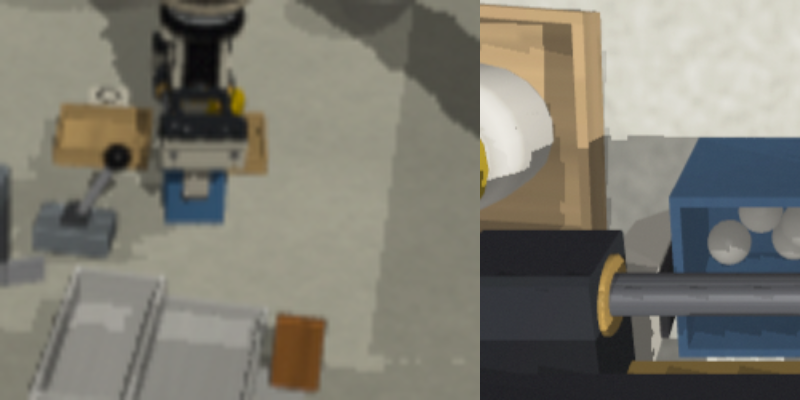

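The crop shows the cup still upright at left-panel (195,195), with the balls inside. It slid rather than pivoted. I'll measure it.

Run:
```python
from h import *
for tag in('w2','s1'):
    im=load(tag);P=cloud(im);H,S,V=masks(im);x,y,z=P[...,0],P[...,1],P[...,2]
    c=(x>.3)&(x<.7)&(H>95)&(H<130)&(S>80)&(y<-.2)&(y>-.34)&(z<.15)
    q=P[c]; print(tag,rect(q),np.nanpercentile(q[:,2],[0,1,99,100]))
    f=q[(q[:,0]<np.nanpercentile(q[:,0],20))]
    print(np.round(np.polyfit(q[:,2],q[:,0],1),3), len(q))
    for lo in np.arange(0,.08,.01):
        k=q[(q[:,2]>=lo)&(q[:,2]<lo+.01)]
        if len(k)>3: print(round(lo,2),len(k),np.round(np.percentile(k[:,0],[2,50,98]),3))
```

```text
w2 (array([ 493.7, -260.3]), array([55.1, 56. ]), 7.6, array([ 5., 52., 65.])) [8.23884638e-05 3.07923963e-03 6.55810499e-02 6.64680513e-02]
[0.029 0.488] 9907
0.0 856 [0.464 0.503 0.519]
0.01 1026 [0.464 0.514 0.521]
0.02 644 [0.464 0.468 0.515]
0.03 794 [0.464 0.469 0.507]
0.04 1108 [0.464 0.469 0.52 ]
0.05 2303 [0.464 0.513 0.521]
0.06 3176 [0.465 0.484 0.522]
s1 (array([ 493.9, -233.7]), array([25.1, 56.3]), 82.6, array([ 7., 23., 52.])) [0.00427029 0.00438773 0.05599776 0.05832324]
[0.104 0.49 ] 125
0.0 13 [0.471 0.492 0.513]
0.01 36 [0.466 0.489 0.516]
0.02 28 [0.467 0.494 0.519]
0.03 24 [0.468 0.5   0.52 ]
0.04 13 [0.468 0.504 0.516]
0.05 11 [0.469 0.509 0.516]
```

Call:
jog_arm(moves=[[0, 0, 0, 0], [0, 0, -0.02, 0], [0, 0, -0.05, 0], [0, 0, -0.08, 0], [0, 0, -0.11, 0], [0, 0, -0.14, 0], [-0.03, 0.04, -0.14, 0.05], [-0.06, 0.08, -0.14, 0.1], [-0.09, 0.12, -0.14, 0.15], [-0.12, 0.16, -0.14, 0.2], [-0.14, 0.2, -0.14, 0.216], [-0.15, 0.235, -0.14, 0.216], [-0.15, 0.235, -0.14, 0.216], [-0.15, 0.235, -0.12, 0.216], [-0.15, 0.235, -0.105, 0.216], [-0.15, 0.235, -0.096, 0.216], [-0.15, 0.235, -0.096, 0.216], [-0.15, 0.235, -0.096, 0.216]], newtons=12)

```text
clock: 13.98
position: [0.6144, -0.0088, 0.1365]
ee_rot: [0.138, 3.138, 0.0]
force: [0.7, 0.5, -1.5]
width: 0.583
gripper_force: 12.0
```

Run:
```python
from h import *
im=grab('side','s2')
cv2.imwrite('pics/c4.png',cv2.resize(im['color'][100:260,200:400],(800,600),interpolation=cv2.INTER_CUBIC)[:,:,::-1]); go(.627,-.007,.136,84.9)
w=grab('wrist','w3');P=cloud(w);H,S,V=masks(w);x,y,z=P[...,0],P[...,1],P[...,2]
q=P[(x>.5)&(x<.75)&(abs(y)<.06)&(H>95)&(H<130)&(S>80)&(z>.05)&(z<.2)];print(rect(q),np.nanpercentile(q,[1,99],axis=0))
```

```text
cur [ 0.6145 -0.0088  0.1366] yawy 84.9 MOVE [-0.0123  0.0029  0.0006] spin 0.001 j7 1.77 t 14.03 F [ 0.4 -1.1 -1.9]
(array([612.9,  -7.5]), array([56.2, 55.3]), 84.6, array([100., 148., 162.])) [[ 0.58377394 -0.03484719  0.09920958]
 [ 0.63957646  0.01968539  0.16218465]]
```

View pics/c4.png

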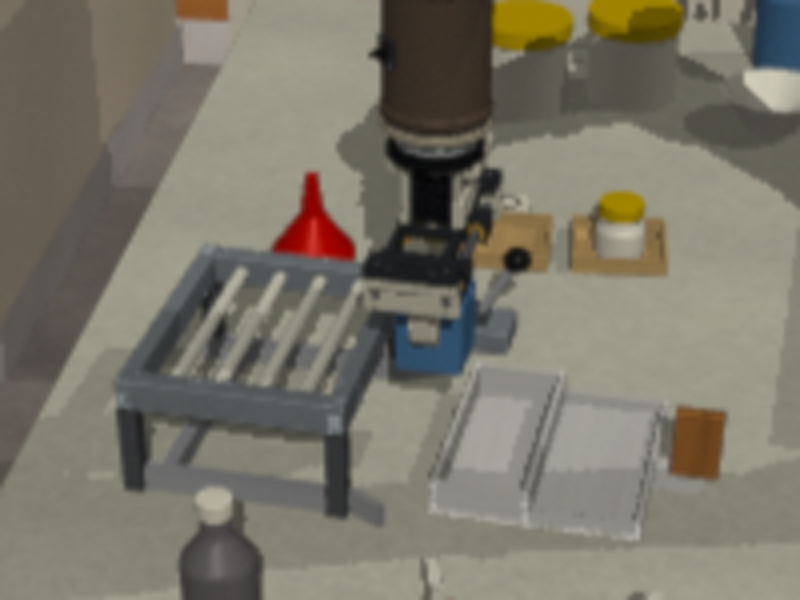

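Side crop: cup at (430,335) is just in front of the hood's front beam, with the tray clear. I'll push its lower face against the fixed beam to pivot it.

Call:
jog_arm(moves=[[0, 0, 0, 0], [-0.008, 0, 0, 0], [-0.016, 0, 0, 0], [-0.02, 0, 0, 0], [-0.023, 0, 0, 0], [-0.026, 0, 0, 0], [-0.029, 0, 0, 0], [-0.032, 0, 0, 0], [-0.035, 0, 0, 0], [-0.038, 0, 0, 0], [-0.041, 0, 0, 0], [-0.044, 0, 0, 0], [-0.044, 0, 0, 0]], newtons=5)

```text
clock: 15.7
position: [0.6584, -0.0125, 0.136]
ee_rot: [0.138, 3.138, -0.0]
force: [-1.7, -0.5, 0.1]
width: 0.589
gripper_force: 5.0
```

```bash
cat >> h.py <<'E'
def cup(tag,x0,x1,y0,y1):
    P=[];
    im=grab('wrist',tag);Q=cloud(im);H,S,V=masks(im);x,y,z=Q[...,0],Q[...,1],Q[...,2]
    q=Q[(x>x0)&(x<x1)&(y>y0)&(y<y1)&(H>95)&(H<130)&(S>80)&(z<.25)]
    print('cup',len(q),np.round(np.nanpercentile(q,[1,50,99],axis=0),3).tolist()); print('xz rect',rect(q[:,[0,2,1]]))
    return q
E
python3 - <<'E'
from h import *
go(.627,-.007,.136,84.9)
cup('w4',.5,.78,-.06,.06)
im=grab('side','s3')
cv2.imwrite('pics/c5.png',cv2.resize(im['color'][100:260,200:400],(800,600),interpolation=cv2.INTER_CUBIC)[:,:,::-1])
E
```

```text
cur [ 0.6584 -0.0125  0.136 ] yawy 85.0 MOVE [0.0318 0.0027 0.    ] spin 0.001 j7 1.77 t 15.7 F [-1.7 -0.5  0.1]
cup 15115 [[0.601, -0.036, 0.123], [0.624, -0.01, 0.153], [0.676, 0.017, 0.177]]
xz rect (array([643.6, 137.4]), array([66.8, 71.1]), 66.1, array([-35., -10.,  15.]))
```

Run:
```python
from h import *
for tag in('s3','w1','s2'):
    im=load(tag);P=cloud(im); a=np.radians(-5.0); o=np.array([.510,.0037])
    d=P[...,:2]-o; tx=d@[np.cos(a),np.sin(a)]; ty=d@[-np.sin(a),np.cos(a)]; z=P[...,2]
    m=(z>.024)&(z<.038)&(abs(ty)<.1)&(abs(tx)<.1)
    h,e=np.histogram(tx[m],bins=np.arange(-.1,.1,.005)); print(tag,[(round(b*1000+2.5),int(c)) for b,c in zip(e,h) if c>2])
    k=m&(abs(tx-.045)<.03); h,e=np.histogram(ty[k],bins=np.arange(-.1,.1,.005)); print([(round(b*1000+2.5),int(c)) for b,c in zip(e,h) if c>2])
go(.540,.0014,.085,84.9)
```

```text
s3 [(-98, 4), (8, 46), (13, 29), (18, 9), (23, 8), (28, 9), (33, 9), (38, 9), (43, 7), (48, 12), (53, 7), (58, 11), (63, 11), (68, 9), (73, 10), (78, 7), (83, 51), (88, 23)]
[(-98, 6), (-92, 25), (-88, 20), (-82, 3), (93, 31)]
w1 [(-98, 11), (8, 510), (13, 102), (18, 7), (63, 4)]
[(-92, 4), (88, 4), (93, 3)]
s2 [(-98, 4), (8, 52), (13, 24), (18, 12), (23, 8), (28, 10), (33, 8), (38, 10), (43, 7), (48, 11), (53, 8), (58, 8), (63, 10), (68, 11), (73, 8), (78, 7), (83, 58), (88, 21)]
[(-98, 6), (-92, 24), (-88, 19), (88, 3), (93, 22)]
cur [ 0.6583 -0.0125  0.136 ] yawy 85.0 MOVE [0.1191 0.0034 0.0509] spin 0.001 j7 1.77 t 15.8 F [-0.4  0.5 -0. ]
```

Call:
jog_arm(moves=[[0, 0, -0.01, 0], [0.02, 0, -0.02, 0], [0.045, 0.001, -0.02, 0], [0.07, 0.002, -0.02, 0], [0.095, 0.003, -0.02, 0], [0.112, 0.003, -0.01, 0], [0.118, 0.003, 0.01, 0], [0.118, 0.003, 0.03, 0], [0.118, 0.003, 0.045, 0], [0.118, 0.003, 0.055, 0], [0.118, 0.003, 0.055, 0]], newtons=8)

```text
clock: 17.18
position: [0.5405, 0.0008, 0.0807]
ee_rot: [-0.138, -3.138, 0.0]
force: [-0.9, 0.2, -1.3]
width: 0.587
gripper_force: 8.0
```

Run:
```python
from h import *
go(.540,.0014,.085,84.9)
cup('w5',.4,.68,-.06,.06)
im=grab('side','s4')
cv2.imwrite('pics/c6.png',cv2.resize(im['color'][130:270,220:380],(686,600),interpolation=cv2.INTER_CUBIC)[:,:,::-1])
```

```text
cur [0.5405 0.0008 0.0807] yawy 85.0 MOVE [ 0.0006  0.0005 -0.0043] spin 0.001 j7 1.79 t 17.18 F [-0.9  0.2 -1.3]
cup 15200 [[0.483, -0.023, 0.067], [0.507, 0.004, 0.098], [0.559, 0.031, 0.122]]
xz rect (array([521.3,  81.6]), array([67.2, 58.5]), 60.6, array([-21.,   4.,  28.]))
```

View pics/c6.png

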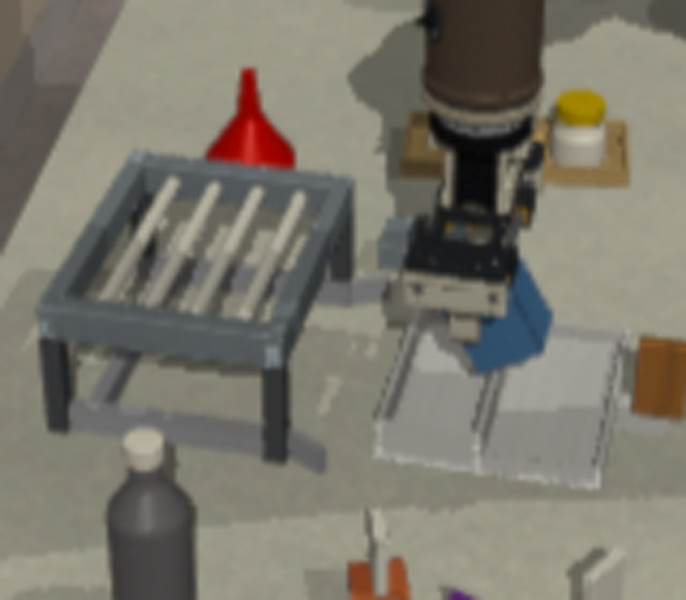

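Side crop: the cup is tilted about 62°, mouth toward the dish at (450,330), base over the divider. Lower it onto the divider to pour.

Call:
jog_arm(moves=[[0, 0, 0.006, 0], [0, 0, 0.012, 0], [0, 0, 0.016, 0], [0, 0, 0.02, 0], [0, 0, 0.024, 0], [-0.001, 0, 0.028, 0], [-0.004, 0, 0.032, 0], [-0.007, 0, 0.036, 0], [-0.01, 0, 0.039, 0], [-0.011, 0, 0.041, 0], [-0.011, 0, 0.041, 0], [-0.011, 0, 0.041, 0], [-0.011, 0, 0.041, 0], [-0.011, 0, 0.041, 0]], newtons=5)

```text
clock: 19.02
position: [0.5514, -0.0, 0.04]
ee_rot: [-0.138, -3.138, 0.0]
force: [3.4, -0.6, -0.7]
width: 0.583
gripper_force: 5.0
```

Run:
```python
from h import *
go(.540,.0014,.085,84.9)
cup('w6',.4,.68,-.06,.06)
im=grab('side','s5')
cv2.imwrite('pics/c7.png',cv2.resize(im['color'][130:270,220:380],(686,600),interpolation=cv2.INTER_CUBIC)[:,:,::-1])
```

```text
cur [ 0.5514 -0.      0.04  ] yawy 85.0 MOVE [ 0.0115  0.0004 -0.045 ] spin 0.001 j7 1.84 t 19.02 F [ 3.4 -0.6 -0.7]
cup 17547 [[0.499, -0.024, 0.062], [0.522, 0.003, 0.081], [0.547, 0.029, 0.101]]
xz rect (array([522.6,  81.1]), array([65.6,  7.1]), 39.0, array([-22.,   3.,  27.]))
```

View pics/c7.png

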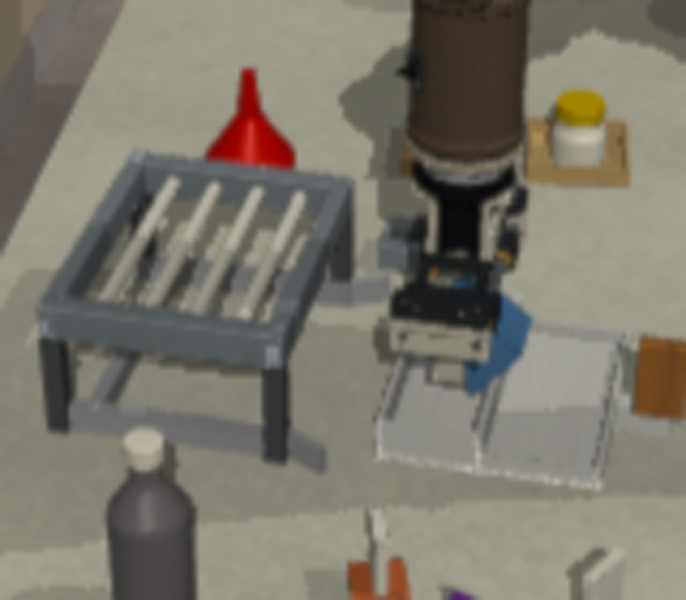

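The base-plane fit gives a tilt of about 141°, so the balls should be out. I'll lift, turn the cup half round away from the tray and check the dish.

Call:
jog_arm(moves=[[0, 0, -0.02, 0], [0, 0, -0.05, 0], [0, 0, -0.09, 0], [0, 0, -0.13, 0], [0, 0, -0.13, 0.18], [0, 0, -0.13, 0.36], [0, 0, -0.13, 0.54], [0, 0, -0.13, 0.72], [0, 0, -0.13, 0.9], [0, 0, -0.13, 1.08], [0, 0, -0.13, 1.26], [0, 0, -0.13, 1.44], [0, 0, -0.13, 1.62], [0, 0, -0.13, 1.8], [0, 0, -0.13, 1.98], [0, 0, -0.13, 2.16], [0, 0, -0.13, 2.34], [0, 0, -0.13, 2.52], [0, 0, -0.13, 2.7], [0, 0, -0.13, 2.88]], newtons=10)

```text
clock: 21.62
position: [0.5501, 0.0006, 0.1692]
ee_rot: [-3.129, -0.263, 0.005]
force: [-0.1, 0.1, -2.8]
width: 0.589
gripper_force: 10.0
```

Call:
jog_arm(moves=[[0, 0, 0, 0.1], [0, 0, 0, 0.261], [0, 0, 0, 0.261], [0, 0, 0, 0.261]])

```text
clock: 22.12
position: [0.551, 0.0002, 0.1697]
ee_rot: [-3.138, 0.132, 0.002]
force: [0.0, 0.8, -2.4]
width: 0.588
gripper_force: 10.0
```

Run:
```python
from h import *
go(.540,.0014,.17,84.9)
q=cup('w7',.4,.68,-.08,.08); np.save('pics/q.npy',q)
w=load('w7')
im=grab('side','s6')
c=np.hstack([cv2.resize(im['color'][120:270,220:380],(430,400),interpolation=cv2.INTER_CUBIC),cv2.resize(w['color'],(360,400))])
cv2.imwrite('pics/c8.png',c[:,:,::-1])
```

```text
cur [5.510e-01 2.000e-04 1.697e-01] yawy -94.8 MOVE [-0.011  -0.0003 -0.0003] spin 0.005 j7 -0.96 t 22.12 F [ 0.   0.8 -2.4]
cup 17439 [[0.555, -0.029, 0.192], [0.58, -0.002, 0.211], [0.603, 0.025, 0.231]]
xz rect (array([579.3, 210.7]), array([28.1, 60.4]), 28.5, array([-26.,  -2.,  22.]))
```

View pics/c8.png

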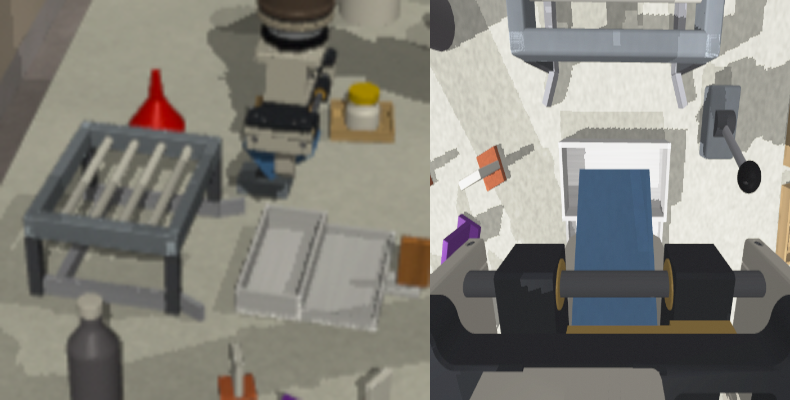

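Run:
```python
from h import *
grab('top','t2')
a=np.radians(-5.0); o=np.array([.510,.0037])
for tag in('s5','s6','w7','t2'):
    im=load(tag);P=cloud(im)
    d=P[...,:2]-o; tx=d@[np.cos(a),np.sin(a)]; ty=d@[-np.sin(a),np.cos(a)]; z=P[...,2]
    m=(abs(tx-.045)<.031)&(abs(ty)<.085)&(z<.04)
    print(tag,m.sum(),'high',(m&(z>.014)).sum()); comps(m&(z>.013)&(z<.03),P,5,'ball')
print(arm.observe()['force'])
s=load('s6');t=load('t2')
c=np.hstack([cv2.resize(s['color'][195:255,270:340],(400,343),interpolation=cv2.INTER_CUBIC),cv2.resize(t['color'][180:240,300:370],(400,343),interpolation=cv2.INTER_CUBIC)])
cv2.imwrite('pics/c9.png',c[:,:,::-1])
```

```text
s5 220 high 27
ball [330. 220.] 10 (array([538.2,  28.9]), array([ 6.5, 15.4]), 76.4, array([20., 25., 30.]))
s6 422 high 10
w7 4183 high 0
t2 370 high 3
[-0.3390106  -0.35951551 -1.6859791 ]
```

View pics/c9.png

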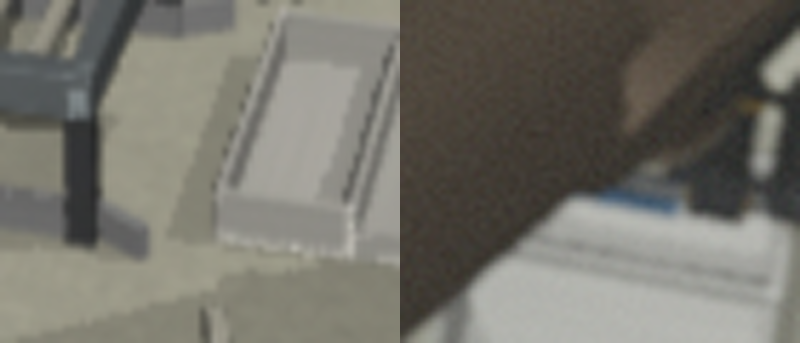

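Neither panel shows balls in the dish: (300,120) on the left and (620,270) on the right are both empty. So the cup slipped in the grip rather than over-rotating. I'll work out its real pose from depth profiles.

Run:
```python
from h import *
for tag,ax,az in(('w4',.6584,.144),('w5',.5405,.0887),('w6',.5514,.048),('w7',.551,.1777)):
    im=load(tag);Q=cloud(im);H,S,V=masks(im);x,y,z=Q[...,0],Q[...,1],Q[...,2]
    m=(x>.4)&(x<.72)&(abs(y)<.06)&(H>95)&(H<130)&(S>60)&(z<.26)&(z>.02)
    q=Q[m]; q=q[abs(q[:,1]-np.median(q[:,1]))<.03]
    print(tag); u=(q[:,0]-ax)*1000; w=(q[:,2]-az)*1000
    for b in range(-70,70,5):
        k=(u>=b)&(u<b+5)
        if k.sum()>15: print((b,int(k.sum()),np.round(np.percentile(w[k],[3,50,97])).astype(int).tolist()),end=' ')
    print()
```

```text
w4
(-60, 661, [-22, -20, -14]) (-55, 1290, [-20, -13, -6]) (-50, 1497, [-11, -4, 3]) (-45, 1735, [-2, 5, 12]) (-40, 2033, [7, 14, 21]) (-35, 2404, [16, 23, 30]) (-30, 2182, [25, 31, 34]) (-25, 434, [28, 32, 34]) (-20, 185, [16, 27, 31]) (-15, 218, [8, 23, 28]) (-10, 181, [-3, 14, 25]) (-5, 127, [-11, 3, 17]) (0, 734, [-19, -16, 2]) (5, 1147, [-16, -10, -6]) (10, 92, [-9, -7, 10]) (15, 326, [7, 8, 9]) (20, 16, [7, 8, 8]) 
w5
(-60, 647, [-23, -20, -15]) (-55, 1286, [-20, -13, -6]) (-50, 1499, [-11, -4, 3]) (-45, 1707, [-2, 5, 12]) (-40, 2036, [7, 14, 20]) (-35, 2401, [16, 23, 30]) (-30, 2160, [25, 31, 34]) (-25, 388, [27, 32, 34]) (-20, 192, [16, 27, 31]) (-15, 221, [6, 23, 28]) (-10, 190, [-2, 14, 25]) (-5, 142, [-17, 2, 16]) (0, 783, [-20, -16, 1]) (5, 1161, [-17, -11, -6]) (10, 104, [-10, -7, 9]) (15, 352, [7, 8, 9]) (20, 44, [6, 8, 9]) 
w6
(-55, 879, [13, 15, 17]) (-50, 1752, [15, 18, 21]) (-45, 1870, [19, 22, 25]) (-40, 1986, [23, 26, 30]) (-35, 2092, [27, 30, 34]) (-30, 2267, [31, 34, 38]) (-25, 2224, [35, 38, 41]) (-20, 490, [39, 40, 42]) (-15, 1099, [47, 49, 51]) (-10, 2557, [48, 51, 53]) (-5, 380, [51, 52, 53]) 
w7
(0, 356, [51, 52, 53]) (5, 2600, [48, 51, 53]) (10, 1084, [47, 48, 51]) (15, 509, [38, 40, 42]) (20, 2357, [35, 38, 64]) (25, 2300, [31, 34, 38]) (30, 2077, [27, 30, 33]) (35, 1979, [23, 26, 29]) (40, 1859, [19, 22, 25]) (45, 1747, [14, 18, 21]) (50, 734, [13, 15, 17])
```

Fitted pose: the cup is tilted only about 52° and slid about 20 mm in the pads, and the balls are still inside. New plan:
1. Lay the cup down in the dish.
2. Regrip it near the base with only the fingertips.
3. Lift, so the mouth swings down and pours into the dish.

Call:
jog_arm(moves=[[0, 0, 0, -0.18], [0, 0, 0, -0.36], [0, 0, 0, -0.54], [0, 0, 0, -0.72], [0, 0, 0, -0.9], [0, 0, 0, -1.08], [0, 0, 0, -1.26], [0.0044, -0.0078, 0.02, -1.44], [0.0044, -0.0078, 0.05, -1.571], [0.0044, -0.0078, 0.075, -1.571], [0.0044, -0.0078, 0.095, -1.571], [0.0044, -0.0078, 0.11, -1.571], [0.0044, -0.0078, 0.118, -1.571], [0.0044, -0.0078, 0.122, -1.571], [0.0044, -0.0078, 0.122, -1.571], [0.0044, -0.0078, 0.122, -1.571]])

```text
clock: 24.28
position: [0.557, 0.0074, 0.0485]
ee_rot: [2.316, 2.122, 0.001]
force: [-0.7, 0.3, -2.6]
width: 0.587
gripper_force: 10.0
```

Run:
```python
from h import *
go(.556,.0076,.048,-5)
q=cup('w8',.45,.68,-.1,.12)
ax=pose()[0]; u=(q[:,1]-ax[1])*1000; w=(q[:,2]-ax[2]-.008)*1000
for b in range(-70,70,5):
    k=(u>=b)&(u<b+5)
    if k.sum()>15: print((b,int(k.sum()),np.round(np.percentile(w[k],[3,50,97])).astype(int).tolist()),end=' ')
```

```text
cur [0.557  0.0074 0.0485] yawy -5.0 MOVE [ 0.0001 -0.001   0.0005] spin 0.0 j7 0.4 t 24.27 F [-0.7  0.3 -2.6]
cup 17560 [[0.533, 0.012, 0.07], [0.559, 0.037, 0.089], [0.586, 0.06, 0.11]]
xz rect (array([559.4,  89.9]), array([42.2, 57.6]), 90.0, array([14., 37., 57.]))
(0, 353, [50, 52, 53]) (5, 2569, [48, 51, 53]) (10, 1109, [47, 48, 51]) (15, 470, [39, 40, 42]) (20, 2213, [35, 38, 41]) (25, 2262, [31, 34, 38]) (30, 2095, [27, 30, 34]) (35, 1962, [23, 26, 30]) (40, 1865, [19, 22, 25]) (45, 1752, [14, 18, 21]) (50, 910, [13, 15, 17])
```

Call:
jog_arm(moves=[[0, 0, 0, 0], [0, 0, 0, 0], [0, 0, 0, 0], [0, 0, 0, 0], [0, 0, 0, 0], [0, 0, -0.03, 0], [0, 0, -0.08, 0], [0, 0, -0.12, 0], [0, 0, -0.16, 0], [0, 0, -0.19, 0], [0, 0, -0.19, 0]], hand=0.08)

```text
clock: 25.7
position: [0.5578, 0.0071, 0.2401]
ee_rot: [2.315, 2.121, 0.005]
force: [0.2, 0.2, -0.4]
width: 0.873
gripper_force: 0.0
```

Run:
```python
from h import *
go(.556,.0076,.048,-5)
w=grab('wrist','w9'); s=grab('side','s7')
P=cloud(w);H,S,V=masks(w);x,y,z=P[...,0],P[...,1],P[...,2]
q=P[(x>.45)&(x<.68)&(abs(y)<.13)&(H>95)&(H<130)&(S>80)&(z<.12)];print(rect(q),np.nanpercentile(q,[1,50,99],axis=0))
c=np.hstack([cv2.resize(s['color'][170:260,260:360],(445,400),interpolation=cv2.INTER_CUBIC),cv2.resize(w['color'][:,140:500],(355,400))])
cv2.imwrite('pics/c10.png',c[:,:,::-1])
```

```text
cur [0.5578 0.0071 0.2401] yawy -5.0 MOVE [ 1.000e-04 -2.600e-03  1.921e-01] spin 0.0 j7 0.2 t 25.7 F [ 0.2  0.2 -0.4]
(array([561.7,  54.4]), array([53.1, 55.2]), 84.8, array([ 8., 48., 71.])) [[0.53370027 0.02728709 0.00737674]
 [0.55894211 0.04819174 0.047507  ]
 [0.58813727 0.08219824 0.07108351]]
```

View pics/c10.png

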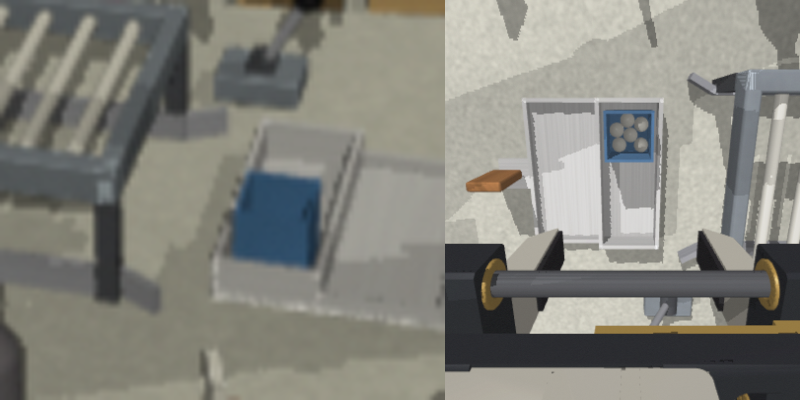

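The left panel shows the cup standing upright at (280,215) inside the dish. The right panel shows all six balls in it at (628,133). I'll regrip it by the rim with fingertips only, so the small contact patch lets it pivot freely, then tilt it against the hood beam and pour over the divider.

Call:
jog_arm(moves=[[0.02, 0, 0, 0.18], [0.0475, 0, 0, 0.36], [0.0475, 0, 0.02, 0.54], [0.0475, 0, 0.04, 0.72], [0.0475, 0, 0.06, 0.9], [0.0475, 0, 0.08, 1.08], [0.0475, 0, 0.1, 1.26], [0.0475, 0, 0.1, 1.44], [0.0475, 0, 0.1, 1.571], [0.0475, 0, 0.13, 1.571], [0.0475, 0, 0.155, 1.571], [0.0475, 0, 0.168, 1.571], [0.0475, 0, 0.169, 1.571], [0.0475, 0, 0.169, 1.571]], hand=0.0918)

```text
clock: 27.55
position: [0.5611, 0.0544, 0.0695]
ee_rot: [3.138, -0.137, 0.001]
force: [0.1, 0.1, -0.2]
width: 0.999
gripper_force: 0.0
```

Call:
jog_arm(moves=[[0, 0, 0, 0], [0, 0, 0, 0], [0, 0, 0, 0], [0, 0, 0, 0], [0, 0, 0, 0], [0, 0, 0, 0]], hand=0.0, newtons=15)

```text
clock: 28.3
position: [0.5608, 0.0547, 0.0691]
ee_rot: [-3.139, 0.137, -0.0]
force: [0.5, 0.7, 0.5]
width: 0.591
gripper_force: 15.0
```

Run:
```python
from h import *
go(.612,.05,.162,-95)
```

```text
cur [0.5608 0.0547 0.0691] yawy -95.0 MOVE [ 0.0514  0.0002 -0.0929] spin -0.0 j7 -0.97 t 28.3 F [0.5 0.7 0.5]
```

Call:
jog_arm(moves=[[0, 0, -0.01, 0], [0, 0, -0.03, 0], [0, 0, -0.055, 0], [0, 0, -0.08, 0], [0.01, 0, -0.0965, 0], [0.03, 0, -0.0965, 0], [0.05, 0, -0.0965, 0], [0.065, 0, -0.0965, 0], [0.065, 0, -0.0965, 0], [0.075, 0, -0.0965, 0], [0.08, 0, -0.0965, 0], [0.085, 0, -0.099, 0], [0.091, 0, -0.101, 0], [0.097, 0, -0.103, 0], [0.103, 0, -0.104, 0], [0.109, 0, -0.104, 0], [0.115, 0, -0.103, 0], [0.121, 0, -0.1015, 0], [0.126, 0, -0.1, 0], [0.126, 0, -0.1, 0]])

```text
clock: 30.8
position: [0.6869, 0.0435, 0.1691]
ee_rot: [3.138, -0.137, 0.001]
force: [-0.8, 0.5, 0.3]
width: 0.586
gripper_force: 15.0
```

```bash
cat >> h.py <<'E'
def prof(tag,x0,x1,y0,y1,dirx=(1,0),zo=-.0055):
    im=grab('wrist',tag);Q=cloud(im);H,S,V=masks(im);x,y,z=Q[...,0],Q[...,1],Q[...,2]; p=pose()[0]
    q=Q[(x>x0)&(x<x1)&(y>y0)&(y<y1)&(H>95)&(H<130)&(S>60)&(z<.3)]
    u=(q[:,:2]-p[:2])@np.array(dirx)*1000; w=(q[:,2]-p[2]-zo)*1000
    for b in range(-90,90,5):
        k=(u>=b)&(u<b+5)
        if k.sum()>15: print((b,int(k.sum()),np.round(np.percentile(w[k],[3,50,97])).astype(int).tolist()),end=' ')
    print('\nF',np.round(arm.observe()['force'],1))
E
python3 - <<'E'
from h import *
go(.612,.05,.162,-95); prof('w10',.5,.8,0,.11,(.996,-.087))
E
```

```text
cur [0.6869 0.0435 0.1691] yawy -95.0 MOVE [-0.0752  0.      0.007 ] spin 0.0 j7 -1.14 t 30.8 F [-0.8  0.5  0.3]
(-60, 170, [-8, -6, -5]) (-55, 192, [-5, -3, -1]) (-50, 223, [0, 1, 3]) (-45, 234, [3, 5, 7]) (-40, 375, [-50, 8, 10]) (-35, 416, [-52, 12, 14]) (-30, 473, [-49, 15, 18]) (-25, 642, [-45, 19, 22]) (-20, 962, [-42, 23, 26]) (-15, 446, [-38, -35, 25]) (-10, 501, [-34, -31, 12]) (-5, 619, [-30, -26, 10]) (0, 596, [-27, -23, 4]) (5, 558, [-23, -20, -3]) (10, 558, [-19, -16, -10]) (15, 332, [-18, -17, -15]) (20, 97, [77, 77, 78]) 
F [ 0.4  0.1 -0.2]
```

Call:
jog_arm(moves=[[0.003, 0, 0.0015, 0], [0.006, 0, 0.003, 0], [0.01, 0, 0.005, 0], [0.014, 0, 0.007, 0], [0.014, 0, 0.007, 0], [0.014, 0, -0.01, 0], [0.005, 0, -0.025, 0], [-0.01, 0, -0.025, 0], [-0.03, 0, -0.025, 0], [-0.05, 0, -0.025, 0], [-0.075, 0.01, -0.025, 0], [-0.1, 0.025, -0.025, 0], [-0.12, 0.035, -0.025, 0], [-0.13, 0.039, -0.025, 0], [-0.13, 0.039, -0.025, 0], [-0.13, 0.039, -0.005, 0], [-0.13, 0.039, 0.02, 0], [-0.13, 0.039, 0.04, 0], [-0.13, 0.039, 0.055, 0], [-0.13, 0.039, 0.06, 0]], newtons=20)

```text
clock: 33.35
position: [0.5531, 0.0161, 0.1079]
ee_rot: [3.138, -0.137, -0.002]
force: [-0.5, 0.2, -2.0]
width: 0.586
gripper_force: 20.0
```

Run:
```python
from h import *
prof('w11',.4,.7,-.05,.05,(.996,-.087)); grab('side','s8')
for tag in('w9','s8'):
    im=load(tag);P=cloud(im); a=np.radians(-5.0); o=np.array([.510,.0037])
    d=P[...,:2]-o; tx=d@[np.cos(a),np.sin(a)]; ty=d@[-np.sin(a),np.cos(a)]; z=P[...,2]
    m=(z>.028)&(z<.038)&(abs(ty)<.1)&(abs(tx)<.1)
    h,e=np.histogram(tx[m],bins=np.arange(-.1,.1,.0025)); print(tag,[(round(b*1000+1.25,1),int(c)) for b,c in zip(e,h) if c>4])
    k=m&(abs(tx-.045)<.03); h,e=np.histogram(ty[k],bins=np.arange(-.1,.1,.005)); print([(round(b*1000+2.5),int(c)) for b,c in zip(e,h) if c>2])
go(.561,-.001,.1,-95)
```

```text
(-40, 474, [-38, 17, 18]) (-35, 794, [-37, 19, 20]) (-30, 865, [-35, 21, 22]) (-25, 959, [-33, 23, 25]) (-20, 1028, [-31, 25, 27]) (-15, 817, [-29, -17, 28]) (-10, 544, [-27, -25, 12]) (-5, 748, [-25, -23, 12]) (0, 674, [-23, -21, 0]) (5, 689, [-22, -20, -13]) (20, 105, [76, 77, 78]) 
F [-0.9  0.1 -2. ]
w9 [(np.float64(-98.8), 6), (np.float64(-96.2), 27), (np.float64(6.3), 179), (np.float64(8.8), 317), (np.float64(11.3), 215), (np.float64(13.8), 20), (np.float64(16.3), 20), (np.float64(18.8), 23), (np.float64(21.3), 46), (np.float64(23.8), 23), (np.float64(26.3), 18), (np.float64(28.8), 22), (np.float64(31.3), 25), (np.float64(33.8), 24), (np.float64(36.3), 24), (np.float64(38.8), 23), (np.float64(41.3), 22), (np.float64(43.8), 23), (np.float64(46.3), 27), (np.float64(48.8), 16), (np.float64(51.3), 23), (np.float64(53.8), 22), (np.float64(56.3), 22), (np.float64(58.8), 28), (np.float64(61.3), 23), (np.float64(63.8), 23), (np.float64(66.3), 21), (np.float64(68.8), 21), (np.float64(71.3), 41), (np.float64(73.8), 18), (np.float64(76.3), 21), (np.float64(78.8), 20), (np.float64(81.3), 261), (np.float64(83.8), 314), (np.float64(86.3), 126)]
[(-92, 191), (-88, 40), (33, 50), (38, 10), (43, 9), (48, 8), (53, 4), (78, 3), (93, 263)]
s8 [(np.float64(6.3), 7), (np.float64(8.8), 14), (np.float64(11.3), 10), (np.float64(81.3), 20), (np.float64(83.8), 25), (np.float64(86.3), 17)]
[(88, 5), (93, 20)]
cur [0.5534 0.016  0.1087] yawy -95.0 MOVE [0.0091 0.0163 0.0087] spin -0.0 j7 -0.99 t 33.45 F [ 0.5 -0.2 -2.1]
```

Call:
jog_arm(moves=[[0.009, 0.0163, 0, 0], [0.009, 0.0163, 0.01, 0], [0.009, 0.0163, 0.02, 0], [0.009, 0.0163, 0.026, 0], [0.009, 0.0163, 0.031, 0], [0.009, 0.0163, 0.036, 0], [0.009, 0.0163, 0.041, 0], [0.009, 0.0163, 0.046, 0], [0.009, 0.0163, 0.051, 0], [0.009, 0.0163, 0.055, 0], [0.009, 0.0163, 0.059, 0], [0.009, 0.0163, 0.059, 0], [0.009, 0.0163, 0.059, 0], [0.009, 0.0163, 0.059, 0]], newtons=12)

```text
clock: 35.2
position: [0.5635, -0.0013, 0.0511]
ee_rot: [3.138, -0.137, 0.008]
force: [6.0, -1.5, 6.1]
width: 0.588
gripper_force: 12.0
```

```bash
cat >> h.py <<'E'
def balls(tag,cam='side',xo=0.0):
    im=grab(cam,tag);P=cloud(im); a=np.radians(-5.0); o=np.array([.5115+xo,.0037])
    d=P[...,:2]-o; tx=d@[np.cos(a),np.sin(a)]; ty=d@[-np.sin(a),np.cos(a)]; z=P[...,2]
    m=(abs(tx-.045)<.031)&(abs(ty)<.085)&(z<.028)
    H,S,V=masks(im); m&=S<90
    print(tag,m.sum(),'high',(m&(z>.012)).sum()); comps(m&(z>.012),P,3,'ball')
E
python3 - <<'E'
from h import *
prof('w12',.4,.7,-.05,.05,(.996,-.087)); balls('s9'); go(.561,-.001,.1,-95)
E
```

```text
(-25, 142, [-14, -13, -12]) (-20, 1395, [-14, 38, 39]) (-15, 1649, [-15, 37, 39]) (-10, 1456, [-17, 36, 38]) (-5, 215, [-11, 4, 19]) (0, 220, [10, 21, 30]) (20, 116, [77, 78, 79]) 
F [ 5.9 -0.8  6.2]
s9 216 high 22
ball [317. 218.] 18 (array([581.2,   9.7]), array([12.7, 13.5]), 70.7, array([13., 19., 22.]))
cur [ 0.5635 -0.0013  0.0511] yawy -95.0 MOVE [-0.0023 -0.     -0.0489] spin 0.0 j7 -0.9 t 35.3 F [ 5.2 -1.1  6.5]
```

Call:
jog_arm(moves=[[0.002, 0, -0.006, 0], [0.006, 0, -0.008, 0], [0.009, 0, -0.006, 0], [0.009, 0, -0.002, 0], [0.009, 0, 0.002, 0], [0.009, 0, 0.005, 0], [0.009, 0, 0.008, 0], [0.009, 0, 0.011, 0], [0.009, 0, 0.011, 0], [0.007, 0, 0.011, 0], [0.009, 0, 0.011, 0], [0.007, 0, 0.011, 0], [0.009, 0, 0.011, 0], [0.009, 0, 0.011, 0]], newtons=8)

```text
clock: 37.05
position: [0.5693, -0.0016, 0.0387]
ee_rot: [-3.138, 0.137, 0.002]
force: [0.9, 0.1, 1.7]
width: 0.583
gripper_force: 8.0
```

Run:
```python
from h import *
prof('w13',.4,.7,-.05,.05,(.996,-.087)); balls('s10'); go(.561,-.001,.1,-95)
```

```text
(-15, 1938, [-14, 43, 45]) (-10, 1661, [-13, 41, 43]) (-5, 457, [1, 40, 41]) (0, 55, [10, 15, 20]) (5, 874, [26, 34, 35]) (10, 252, [33, 34, 35]) (20, 111, [76, 77, 78]) 
F [-0.5  0.   0.7]
s10 186 high 14
ball [316. 219.] 4 (array([581.6,  18.6]), array([ 4.2, 20.6]), 24.0, array([14., 14., 26.]))
ball [324. 221.] 6 (array([556.3,  26.4]), array([13.2,  5.3]), 7.7, array([18., 20., 22.]))
ball [329. 220.] 3 (array([539.7,  26.9]), array([7.3, 1.7]), 30.5, array([25., 27., 27.]))
cur [ 0.5692 -0.0016  0.0387] yawy -95.0 MOVE [-0.0083  0.0001 -0.0612] spin -0.0 j7 -0.89 t 37.15 F [ 0.5  0.4 -0.4]
```

Call:
jog_arm(moves=[[0.004, 0, 0, 0], [0, 0, 0, 0], [0.004, 0, 0, 0], [0, 0, 0, 0], [0, 0, 0, 0], [0, 0, -0.02, 0], [0, 0, -0.05, 0], [0, 0, -0.09, 0], [0, 0, -0.12, 0], [0, 0, -0.12, 0], [0, 0, -0.12, 0], [0, 0, -0.12, 0]], newtons=12)

```text
clock: 38.65
position: [0.5693, -0.0015, 0.1583]
ee_rot: [-3.139, 0.137, 0.002]
force: [-0.2, 0.1, -1.7]
width: 0.593
gripper_force: 12.0
```

Run:
```python
from h import *
prof('w14',.4,.7,-.05,.05,(.996,-.087)); balls('s11'); balls('w15','wrist'); go(.561,-.001,.1,-95)
print(np.mean([ (arm.get_image('top'),arm.observe()['force'])[1] for _ in range(6)],0))
```

```text
(-15, 1932, [-14, 43, 44]) (-10, 1634, [-13, 41, 43]) (-5, 439, [1, 40, 41]) (0, 52, [10, 15, 20]) (5, 933, [26, 34, 35]) (10, 249, [32, 33, 35]) (20, 116, [77, 78, 78]) 
F [-0.5 -0.4 -1.9]
s11 447 high 54
ball [331. 213.] 17 (array([537.8, -24.1]), array([12.1, 13.6]), 24.0, array([14., 19., 23.]))
ball [318. 216.] 33 (array([578.9,  -3. ]), array([32.9, 17. ]), 86.8, array([13., 18., 23.]))
w15 7948 high 622
ball [322. 178.] 196 (array([578.2,   4. ]), array([17.2, 13.1]), 84.9, array([17., 21., 24.]))
ball [340. 178.] 198 (array([576.6, -15.1]), array([17.1, 13.6]), 87.1, array([17., 22., 24.]))
ball [358. 214.] 228 (array([537.1, -30.5]), array([16.2, 17.4]), 31.2, array([15., 21., 24.]))
cur [ 0.5695 -0.0017  0.1584] yawy -95.0 MOVE [-0.0085  0.0001  0.0584] spin -0.0 j7 -1.02 t 38.8 F [-0.1  0.1 -1.7]
[ 0.48858271  0.17499618 -1.50376754]
```

Run:
```python
from h import *
im=load('w15');P=cloud(im);H,S,V=masks(im);x,y,z=P[...,0],P[...,1],P[...,2]
comps((S<70)&(V>90)&(z>.11)&(z<.21)&(abs(y)<.03)&(x>.48)&(x<.62),P,15,'white')
cv2.imwrite('pics/c11.png',cv2.resize(im['color'][150:300,230:430],(800,600))[:,:,::-1])
```

```text
white [265. 251.] 312 (array([582.8,  28.3]), array([3.6, 2.5]), 72.8, array([152., 175., 192.]))
white [257. 311.] 286 (array([570.9,  26.9]), array([ 2.5, 19.9]), 85.8, array([195., 203., 209.]))
white [394. 317.] 41 (array([558.1, -28.9]), array([2.2, 6.2]), 89.7, array([193., 198., 204.]))
white [323. 325.] 129 (array([5.549e+02, 1.000e-01]), array([53.6,  3.8]), 82.7, array([196., 197., 198.]))
```

Run:
```python
from h import *
for tag in('s11','w15'):
    im=load(tag);P=cloud(im);H,S,V=masks(im);x,y,z=P[...,0],P[...,1],P[...,2]
    print(tag);comps((S<70)&(z>.011)&(z<.027)&(x>.3)&(x<.68)&(y>-.2)&(y<.15),P,8,'c')
    a=np.radians(-5.0); o=np.array([.5115,.0037]); d=P[...,:2]-o; tx=d@[np.cos(a),np.sin(a)]; ty=d@[-np.sin(a),np.cos(a)]
    g=np.zeros((8,18),int)
    m=(z<.035)&(tx>.01)&(tx<.08)&(abs(ty)<.09); np.add.at(g,(((tx[m]-.01)/.00876).astype(int),((ty[m]+.09)/.01001).astype(int)),1); print(g)
```

```text
s11
c [314. 188.] 73 (array([ 605.5, -177.4]), array([37. , 52.8]), 82.9, array([12., 20., 26.]))
c [302. 196.] 65 (array([ 648.1, -118.5]), array([56.8, 29.8]), 14.3, array([11., 19., 26.]))
c [329. 202.] 87 (array([551.3, -89.8]), array([70.9, 28.9]), 12.6, array([11., 19., 26.]))
c [355. 206.] 59 (array([461.4, -77.4]), array([25.4, 90.3]), 78.4, array([11., 14., 18.]))
c [317. 216.] 60 (array([580.5,   5.4]), array([119.1,  19.5]), 84.7, array([13., 18., 24.]))
c [337. 232.] 242 (array([510.1,  24.7]), array([158.6, 169.8]), 84.3, array([12., 16., 26.]))
c [331. 213.] 19 (array([537.2, -25.2]), array([14.2, 13.5]), 13.6, array([12., 18., 23.]))
c [289. 233.] 60 (array([658.6, 109.3]), array([24.2, 41.9]), 58.1, array([13., 20., 25.]))
[[ 9  2  3  2  2  1  6  1  3  2  4  4  3  3  1  0  0  4]
 [ 9  2  5  6  2  5  9  7  4  3  4  5  3  6  2  0  0  4]
 [14  4  3  0  0  4 12  6  5  7  2  6  5  4  2  0  0  1]
 [11  4  5  2  3  3  5  4  5  2  8  5  6  3  1  0  0  4]
 [14  3  6  5  4  5  3  5  5  3  4  6  6  3  1  0  0  1]
 [10  6  3  3  5  5  3  6  7  8  7  4  4  4  1  0  0  1]
 [15  5  
[... 1041 characters left out ...]
24.]))
c [328. 234.] 586 (array([518.1,   3. ]), array([98.3,  1.7]), 85.0, array([12., 19., 26.]))
[[127  67  68  68  68  42  60  67  66  64  66  71  66  66  62  64  69  74]
 [132  72  71  68  57  41  61  70  68  70  74  72  70  70  73  72  66  87]
 [126  66  69  70  70 109 108  72  66  67  76  67  66  77  67  66  77  81]
 [131  76  72  69  79  77  73  76  72  69  76  71  75  68  72  75  72  77]
 [131  76  75  76  71  81  71  79  72  79  73  71  79  75  76  71  79  86]
 [131  75  77  75  76  74  71  39  58  42  59  81  72  77  76  78  73  98]
 [113  69  67  65  70  63  64  88  79  87  68  69  67  66  69  64  68  90]
 [ 47  24  33  28  27  25  25  48  38  46  32  26  29  29  27  31  22  37]]
```

Run:
```python
from h import *
s=load('s7'); b=grab('side','s12'); P=cloud(b); z=P[...,2]
d=np.abs(s['color'].astype(int)-b['color'].astype(int)).sum(2); 
m=(d>60)&(z<.03)&(P[...,0]<1.2)
m=cv2.morphologyEx(m.astype(np.uint8),cv2.MORPH_OPEN,np.ones((2,2),np.uint8))>0
comps(m,P,5,'diff')
c=np.hstack([cv2.resize(b['color'][150:270,240:400],(400,300),interpolation=cv2.INTER_CUBIC),np.zeros((300,400,3),np.uint8)])
f=[]
for _ in range(10): arm.get_image('side'); f.append(arm.observe()['force'])
print(np.mean(f,0),np.std(f,0))
```

```text
diff [518.  36.] 82 (array([ -578.7, -2395.2]), array([84.5, 68.4]), 28.7, array([-55.,  -7.,  19.]))
diff [342.  94.] 89 (array([  571.5, -1010.3]), array([ 24.4, 521.9]), 1.4, array([-103.,  -52.,   -3.]))
diff [524.  85.] 6 (array([ -715.3, -2397.2]), array([71.7,  3.1]), 65.2, array([-378., -363., -347.]))
diff [515.  97.] 171 (array([ -520. , -1809.2]), array([1244.4,   67.2]), 69.7, array([-448.,  -16.,   18.]))
diff [526. 119.] 359 (array([ -439.6, -1218.5]), array([2575.8,  151.1]), 72.8, array([-736., -563.,    1.]))
diff [345. 114.] 26 (array([ 540.9, -826.8]), array([ 14.8, 176.3]), 3.7, array([-7., -1., 63.]))
diff [388. 145.] 2916 (array([ 318.9, -474.1]), array([490.7, 898.1]), 3.4, array([-6., -1.,  7.]))
diff [303. 145.] 590 (array([ 682.7, -364.1]), array([ 82.5, 879.8]), 6.1, array([ -6.,  -1., 265.]))
diff [394. 127.] 89 (array([ 321.9, -689.4]), array([113.5,  70.6]), 86.6, array([ 8., 21., 44.]))
diff [298. 145.] 8 (array([ 718.8, -528. ]), array([ 8.4, 17.3]), 7.8, array([-5., -2.,  5.]))
diff [344. 162.] 11 (array([ 517.3, -392. ]), array([56.1,  4.6]), 85.3, a
[... 184 characters left out ...]
 308.5]), 7.3, array([-5.,  2., 28.]))
diff [324. 220.] 385 (array([560.4,  15.1]), array([ 68.8, 167. ]), 2.2, array([ 1.,  5., 23.]))
diff [366. 216.] 6 (array([421.7, -33.6]), array([24.7,  1.4]), 79.8, array([ 0., 12., 19.]))
diff [284. 242.] 363 (array([663.3, 116.9]), array([156.4,  79.5]), 37.1, array([-5., -1.,  3.]))
diff [347. 231.] 117 (array([474. ,  50.1]), array([88.7, 35.9]), 15.1, array([-1.,  4.,  8.]))
diff [383. 228.] 6 (array([361.9,  12.7]), array([12.9,  6.8]), 87.8, array([-3., -0.,  3.]))
diff [234. 246.] 385 (array([796.9, 189.3]), array([ 86.7, 234.2]), 33.9, array([-5., -1.,  4.]))
[ 1.25420451e-04  6.23764641e-02 -1.62892792e+00] [0.38378757 0.52811445 0.54013929]
```

Weight and depth agree: three balls are in the dish and three are still in the cup. The cup is at about the tilt limit set by the palm. I'll shake it gently low over the dish.

Call:
jog_arm(moves=[[-0.0115, 0, 0.03, 0], [-0.0115, 0, 0.07, 0], [-0.0115, 0, 0.095, 0], [-0.0115, 0, 0.103, 0], [-0.0115, 0, 0.103, 0], [0.002, 0, 0.103, 0], [-0.02, 0, 0.103, 0], [0.002, 0.01, 0.103, 0], [-0.02, -0.01, 0.103, 0], [0.002, 0.01, 0.103, 0], [-0.02, -0.01, 0.103, 0], [0.002, 0.01, 0.103, 0], [-0.02, -0.01, 0.103, 0], [0.002, 0, 0.103, 0], [-0.0115, 0, 0.103, 0], [-0.0115, 0, 0.103, 0], [-0.0115, 0, 0.06, 0], [-0.0115, 0, 0.02, 0], [-0.0115, 0, 0, 0], [-0.0115, 0, 0, 0]], newtons=25)

```text
clock: 42.15
position: [0.5591, -0.0003, 0.1598]
ee_rot: [-3.138, 0.136, -0.003]
force: [-0.1, 0.6, -2.1]
width: 0.59
gripper_force: 25.0
```

Run:
```python
from h import *
prof('w16',.4,.7,-.05,.05,(.996,-.087)); balls('w17','wrist'); go(.561,-.001,.1,-95)
f=[]
for _ in range(8): arm.get_image('side'); f.append(arm.observe()['force'])
print(np.mean(f,0))
```

```text
(-15, 1625, [-12, 44, 46]) (-10, 1727, [-12, 42, 44]) (-5, 659, [3, 41, 43]) (0, 54, [8, 14, 20]) (5, 685, [24, 35, 37]) (10, 490, [32, 35, 36]) (20, 78, [78, 79, 79]) (25, 41, [79, 79, 80]) 
F [ 0.1  0.4 -1.6]
w17 8441 high 671
ball [322. 167.] 221 (array([578.1,   3.6]), array([16.9, 14.9]), 85.1, array([17., 21., 24.]))
ball [341. 167.] 222 (array([576.5, -15.3]), array([17. , 15.1]), 85.6, array([17., 21., 24.]))
ball [359. 204.] 228 (array([536.8, -30.5]), array([16.5, 17. ]), 86.2, array([16., 21., 24.]))
cur [ 0.5579 -0.      0.1579] yawy -95.0 MOVE [0.0032 0.0007 0.0579] spin 0.001 j7 -1.02 t 42.25 F [ 0.1  0.3 -1.5]
[-0.05975332 -0.09588474 -1.15427753]
```

Run:
```python
from h import *
s=grab('side','s13');w=load('w17');t=grab('top','t3')
A=cv2.resize(s['color'][100:350,200:420],(400,455)[:2],interpolation=cv2.INTER_CUBIC)[:300] if 0 else cv2.resize(s['color'][140:290,220:420],(400,300),interpolation=cv2.INTER_CUBIC)
B=cv2.resize(w['color'][100:300,200:467],(400,300),interpolation=cv2.INTER_CUBIC)
C=cv2.resize(t['color'][100:280,270:510],(400,300),interpolation=cv2.INTER_CUBIC)
D=cv2.resize(w['color'],(400,300))
cv2.imwrite('pics/c12.png',np.vstack([np.hstack([A,B]),np.hstack([C,D])])[:,:,::-1])
```

```text
(no output)
```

View pics/c12.png

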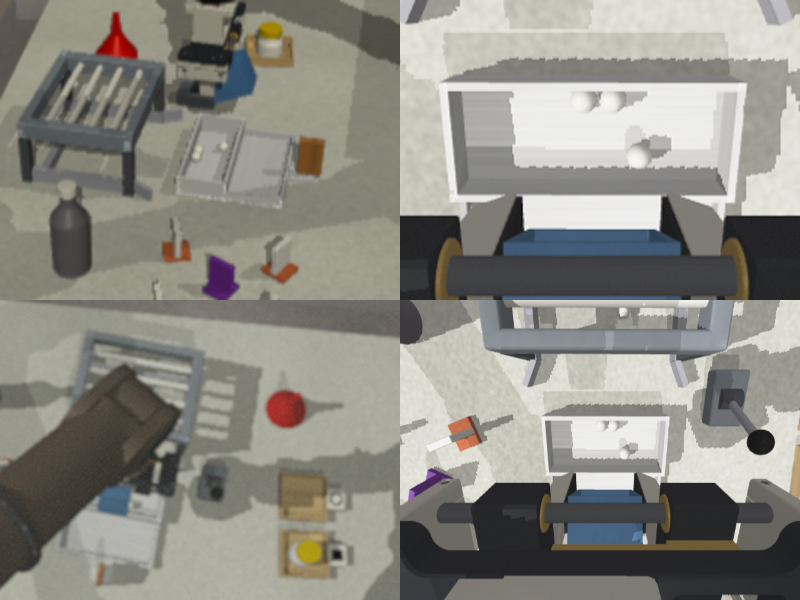

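Top right and bottom right show three balls in the dish, at (583,101), (612,101) and (638,156). Bottom right also shows a white blob under the hood at (623,312), probably a ball lost during the hood tilt. I'll locate it and any others.

Run:
```python
from h import *
w=load('w17'); P=cloud(w); z=P[...,2]
np.set_printoptions(precision=3,suppress=True,linewidth=200)
H,S,V=masks(w)
print('at blob',[pt(w,u,v) for u,v in((357,16),(357,12),(353,16),(361,18))])
print(V[8:24:2,345:370:2]); print((z[8:24:2,345:370:2]*1000).round())
x,y=P[...,0],P[...,1]
comps((z>.008)&(z<.028)&(x>.66)&(S<60)&(V>120),P,5,'uh')
for tag in('s13','s8','s9','s11','t3','t0','w10','w11'):
    im=load(tag);P=cloud(im);H,S,V=masks(im);x,y,z=P[...,0],P[...,1],P[...,2]
    print(tag);comps((z>.008)&(z<.025)&(x>.6)&(x<1.1)&(y<.4)&(y>-.3)&(S<60)&(V>110),P,4,'uh')
```

```text
at blob [array([ 0.708, -0.038,  0.019]), array([ 0.711, -0.038,  0.018]), array([ 0.709, -0.035,  0.017]), array([ 0.706, -0.041,  0.017])]
[[166 166 166 166 166 165 167 167 166 167 167 167 168]
 [133 134 138 192 199 193 202 192 165 150 143 137 138]
 [122 123 130 231 237 233 242 233 206 164 142 131 128]
 [124 121 129 234 241 236 243 236 222 169 139 129 127]
 [128 120 125 235 242 237 225 215 189 160 136 141 133]
 [130 119 121 210 241 231 220 206 182 153 129 153 135]
 [130 125 117 121 234 225 191 174 157 141 121 158 135]
 [130 131 115 118 188 122 122 122 121 119 126 157 144]]
[[102. 103. 104. 103. 103. 103. 101. 104. 104. 103. 102. 104. 102.]
 [100. 101. 101. 101. 101. 101. 101. 100. 102. 101. 101. 100. 101.]
 [  2.   1.  14.  16.  18.  19.  18.  19.  18.  16.  15.   2.   0.]
 [  3.   0.  15.  17.  18.  18.  19.  19.  20.  18.  15.   1.  -1.]
 [  0.  11.  17.  16.  16.  18.  18.  18.  18.  17.  16.   1.   0.]
 [  1.  12.  13.  16.  16.  18.  17.  18.  17.  17.  16.  -1.   1.]
 [  1.  10.  15.  14.  17.  18.  17.  17.  17.  15.  14.   1.  -0.]
 [  1.  -0.  12.  13.  16.  16.  16.  17. 
[... 10836 characters left out ...]
]), array([7.1, 2.5]), 66.8, array([24., 25., 25.]))
uh [612. 104.] 16 (array([ 614. , -202.8]), array([6.7, 3. ]), 70.8, array([24., 25., 25.]))
uh [619. 107.] 6 (array([ 610.9, -207.8]), array([2.6, 1.9]), 69.2, array([24., 25., 25.]))
uh [626. 108.] 14 (array([ 609.6, -213.4]), array([3.6, 4.3]), 83.2, array([24., 25., 25.]))
uh [625. 116.] 5 (array([ 604.4, -213.9]), array([0.8, 2.9]), 85.6, array([24., 25., 25.]))
uh [566. 120.] 6 (array([ 605.3, -169.6]), array([1.9, 1.5]), 85.8, array([24., 25., 25.]))
uh [570. 126.] 4 (array([ 600.9, -173. ]), array([1.3, 0.8]), 84.6, array([25., 25., 25.]))
uh [257. 150.] 164 (array([601.9,  69.3]), array([43.7,  0.6]), 85.0, array([10., 16., 22.]))
```

Call:
jog_arm(moves=[[0, 0.03, -0.03, 0], [0.01, 0.08, -0.03, 0], [0.02, 0.14, -0.03, 0], [0.04, 0.2, -0.03, -0.05], [0.05, 0.26, -0.03, -0.1], [0.064, 0.32, -0.03, -0.122], [0.064, 0.366, -0.03, -0.122], [0.064, 0.366, -0.02, -0.122], [0.064, 0.366, 0.01, -0.122], [0.064, 0.366, 0.028, -0.122], [0.064, 0.366, 0.028, -0.122]])

```text
clock: 44.12
position: [0.59, -0.3693, 0.1294]
ee_rot: [-3.139, -0.056, 0.004]
force: [-1.1, -0.3, -1.0]
width: 0.584
gripper_force: 25.0
```

Call:
jog_arm(moves=[[0, 0, 0, 0], [0, 0, 0, 0], [0, 0, 0, 0], [0, 0, 0, 0], [0, 0, 0, 0], [0, 0, 0, 0], [0, 0, 0, 0], [0, 0, 0, 0]], newtons=3)

```text
clock: 45.12
position: [0.5903, -0.3708, 0.131]
ee_rot: [-3.141, -0.054, 0.0]
force: [-0.3, 0.1, -0.9]
width: 0.587
gripper_force: 3.0
```

Run:
```python
from h import *
prof('w18',.45,.7,-.42,-.32,(1,0)); go(.5897,-.3705,.12,-88)
P=cloud(load('w18'));im=load('w18');H,S,V=masks(im);x,y,z=P[...,0],P[...,1],P[...,2]
comps((H>8)&(H<28)&(S>50)&(y<-.3)&(z<.03)&(x>.52),P,200,'bay')
```

```text
(-40, 58, [-37, -36, -35]) (-35, 566, [-40, -37, -35]) (-30, 587, [-43, -40, -29]) (-25, 614, [-46, -44, -20]) (-20, 1070, [-49, -38, 26]) (-15, 734, [-53, -50, 25]) (-10, 475, [-54, -51, 8]) (-5, 489, [-48, -18, 17]) (0, 486, [-41, -11, 15]) (5, 489, [-33, -17, 11]) (10, 474, [-25, -18, 8]) (15, 458, [-18, -12, 4]) (20, 555, [-11, -4, 78]) (25, 544, [-5, -3, -1]) 
F [ 0.1  0.3 -1.3]
cur [ 0.5903 -0.3708  0.131 ] yawy -88.0 MOVE [-0.0006 -0.0003  0.011 ] spin -0.0 j7 -0.47 t 45.17 F [ 0.1  0.3 -1.3]
bay [329. 173.] 5767 (array([ 602.7, -388.8]), array([ 62.8, 130.3]), 1.7, array([ 4.,  5., 19.]))
```

Call:
jog_arm(moves=[[0.015, 0, 0, 0], [0.034, 0, 0, 0], [0.034, 0, 0.02, 0], [0.034, 0, 0.04, 0], [0.034, 0, 0.055, 0], [0.034, 0, 0.062, 0], [0.034, 0, 0.062, 0], [0.034, 0, 0.062, 0]], newtons=5)

```text
clock: 46.18
position: [0.6244, -0.37, 0.0697]
ee_rot: [3.141, 0.054, 0.001]
force: [0.4, 0.5, -1.4]
width: 0.587
gripper_force: 5.0
```

Run:
```python
from h import *
prof('w19',.45,.7,-.42,-.32,(1,0)); go(.624,-.3705,.068,-88)
```

```text
(-40, 49, [-37, -36, -35]) (-35, 557, [-39, -37, -35]) (-30, 584, [-42, -40, -30]) (-25, 598, [-46, -43, -20]) (-20, 1086, [-48, -40, 26]) (-15, 739, [-52, -49, 25]) (-10, 489, [-53, -51, 8]) (-5, 474, [-48, -16, 17]) (0, 501, [-41, -11, 15]) (5, 503, [-33, -16, 12]) (10, 463, [-25, -18, 8]) (15, 459, [-17, -11, 5]) (20, 564, [-10, -3, 78]) (25, 532, [-4, -3, -1]) 
F [ 0.7  0.5 -1.1]
cur [ 0.6245 -0.37    0.0697] yawy -88.0 MOVE [-0.0005  0.0005  0.0017] spin -0.0 j7 -0.48 t 46.23 F [ 0.7  0.5 -1.1]
```

Call:
jog_arm(moves=[[0, 0, 0.002, 0], [0, 0, 0.002, 0], [0, 0, 0.002, 0], [0, 0, 0.002, 0], [0, 0, 0.002, 0], [0, 0, 0.002, 0], [0, 0, -0.03, 0], [0, 0, -0.08, 0], [-0.02, 0, -0.13, 0], [-0.04, 0, -0.17, 0], [-0.04, 0, -0.17, 0]], hand=0.08)

```text
clock: 47.6
position: [0.5834, -0.3733, 0.2432]
ee_rot: [3.138, 0.05, 0.007]
force: [0.2, -0.2, 0.1]
width: 0.873
gripper_force: 0.0
```

Run:
```python
from h import *
im=grab('wrist','w20');P=cloud(im);H,S,V=masks(im);x,y,z=P[...,0],P[...,1],P[...,2]
c=(H>95)&(H<130)&(S>80)&(y<-.3)&(x>.48)&(x<.72)&(z<.1)
print('cup',rect(P[c]),'rim',rect(P[c&(z>.062)]))
k=(H>8)&(H<28)&(S>50)&(y<-.3)&(z<.03)&(x>.5); comps(k,P,150,'bay')
go(.59,-.1,.26,-95)
```

```text
cup (array([ 590.2, -370.9]), array([54.1, 53.5]), 1.9, array([ 7., 23., 69.])) rim (array([ 590.2, -370.9]), array([54.1, 53.4]), 2.1, array([64., 68., 70.]))
bay [325. 160.] 2513 (array([ 587.4, -386.4]), array([ 92.4, 129.3]), 1.0, array([ 4.,  6., 19.]))
bay [327. 219.] 1019 (array([ 510.4, -373.7]), array([22.9, 91.5]), 1.6, array([ 3.,  6., 19.]))
cur [ 0.5842 -0.3718  0.2407] yawy -88.1 MOVE [ 0.015  -0.2714 -0.0195] spin 0.121 j7 -0.53 t 47.65 F [ 0.3  0.7 -0.5]
```

Call:
jog_arm(moves=[[0.0, -0.06, -0.04, 0.121], [0.0, -0.12, -0.07, 0.121], [0.0, -0.18, -0.07, 0.121], [0.01, -0.24, -0.07, 0.121], [0.015, -0.3, -0.07, 0.121], [0.015, -0.35, -0.07, 0.121], [0.015, -0.35, -0.07, 0.121], [0.015, -0.35, -0.07, 0.121], [0.015, -0.35, -0.07, 0.121]])

```text
clock: 48.78
position: [0.5869, -0.0224, 0.3088]
ee_rot: [3.138, -0.14, -0.0]
force: [0.9, -0.4, 1.4]
width: 0.87
gripper_force: 0.0
```

```bash
cat >> h.py <<'E'
def hoodballs(tag,cam='wrist'):
    im=grab(cam,tag);P=cloud(im);z=P[...,2]; H,S,V=masks(im)
    a=np.radians(-5.1); d=P[...,:2]-np.array([.662,-.010]); hx=d@[np.cos(a),np.sin(a)]; hy=d@[-np.sin(a),np.cos(a)]
    m=(hx>-.06)&(hx<.16)&(abs(hy)<.12)&(z>.006)&(z<.021)
    m=cv2.morphologyEx(m.astype(np.uint8),cv2.MORPH_OPEN,np.ones((3,3),np.uint8))>0
    n,L,st,ce=cv2.connectedComponentsWithStats(m.astype(np.uint8))
    for i in range(1,n):
        if st[i,4]>40:
            k=L==i; print(tag,np.round(ce[i]),st[i,4],'hx',np.round(np.percentile(hx[k],[3,97])*1000),'hy',np.round(np.percentile(hy[k],[3,97])*1000),'z',np.round(np.percentile(z[k],[5,50,97])*1000),'S',int(np.median(S[k])),'V',int(np.median(V[k])),'xyz',np.round(np.nanmean(P[k],0),3))
    g=(hx>0)&(hx<.15)&(abs(hy)<.1)&(z<.03); q=np.zeros((15,20),int); np.add.at(q,((hx[g]/.01).astype(int).clip(0,14),((hy[g]+.1)/.01).astype(int).clip(0,19)),1); print('coverage rows hx10mm',(q>3).sum(1))
E
python3 - <<'E'
from h import *
hoodballs('w21'); go(.64,-.02,.3,-95)
E
```

```text
w21 [238.  18.] 42 hx [107. 122.] hy [ 99. 100.] z [ 7. 13. 20.] S 9 V 85 xyz [0.785 0.079 0.013]
w21 [303.  14.] 45 hx [118. 122.] hy [ 7. 19.] z [10. 14. 17.] S 14 V 141 xyz [ 0.783 -0.008  0.014]
w21 [315.  56.] 137 hx [62. 77.] hy [-10.   5.] z [12. 16. 19.] S 14 V 123 xyz [ 0.731 -0.018  0.016]
w21 [332.  68.] 47 hx [51. 57.] hy [-30. -18.] z [13. 17. 19.] S 14 V 183 xyz [ 0.713 -0.039  0.016]
coverage rows hx10mm [ 0 20 20 20  0 20 20 20 20 20 20 20 20  0  0]
cur [ 0.5869 -0.0224  0.3089] yawy -95.1 MOVE [ 0.0526 -0.0072  0.0089] spin -0.002 j7 -1.17 t 48.83 F [-0.4 -0.3  0.5]
```

The cup is upright and centred in the ring bay at (0.590,-0.371). The three lost balls lie on the bench under the hood, about 48, 70 and 120 mm inside the mouth. The gripper can't reach them there. I'll lift the tray by its grip, lower it onto the balls and draw it back, so it rolls them out.

Run:
```python
from h import *
im=load('w21');P=cloud(im);H,S,V=masks(im);x,y,z=P[...,0],P[...,1],P[...,2]
m=(H<20)&(S>110)&(abs(y)<.06)&(x<.5)&(x>.3)&(z>.07)&(z<.08); comps(m,P,20,'h')
go(.395,.0136,.047,-95)
```

```text
h [315. 302.] 60 (array([382.2,  15. ]), array([ 9.2, 15.6]), 84.4, array([74., 75., 76.]))
cur [ 0.5869 -0.0224  0.3089] yawy -95.1 MOVE [-0.1944 -0.0189  0.2619] spin -0.002 j7 -1.17 t 48.83 F [-0.4 -0.3  0.5]
```

Call:
jog_arm(moves=[[-0.06, -0.01, 0.05, 0], [-0.12, -0.019, 0.1, 0], [-0.175, -0.019, 0.12, 0], [-0.194, -0.019, 0.14, 0], [-0.194, -0.019, 0.16, 0], [-0.194, -0.019, 0.2, 0], [-0.194, -0.019, 0.24, 0], [-0.194, -0.019, 0.262, 0], [-0.194, -0.019, 0.262, 0], [-0.194, -0.019, 0.262, 0]], hand=0.06)

```text
clock: 50.08
position: [0.3961, 0.0143, 0.0478]
ee_rot: [-3.138, 0.138, -0.002]
force: [1.0, 0.6, -0.3]
width: 0.653
gripper_force: 0.0
```

Call:
jog_arm(moves=[[0, 0, 0, 0], [0, 0, 0, 0], [0, 0, 0, 0], [0, 0, 0, 0], [0, 0, 0, 0], [0, 0, 0, 0], [0, 0, -0.006, 0], [0, 0, -0.012, 0], [0, 0, -0.018, 0], [0, 0, -0.024, 0], [0, 0, -0.03, 0], [0, 0, -0.034, 0], [0, 0, -0.034, 0], [0, 0, -0.034, 0]], hand=0.0, newtons=60)

```text
clock: 51.82
position: [0.3954, 0.015, 0.0809]
ee_rot: [-3.139, 0.135, 0.0]
force: [-0.7, 0.1, -5.9]
width: 0.124
gripper_force: 60.0
```

```bash
cat >> h.py <<'E'
def trayz(tag):
    w=grab('wrist',tag); p,R,s=pose(); P=cloud(w); g=p[:2]; a=np.radians(-5.1)
    d=P[...,:2]-g; tx=d@[np.cos(a),np.sin(a)]-.1175; ty=d@[-np.sin(a),np.cos(a)]; z=P[...,2]; H,S,V=masks(w)
    for n,lo,hi in(('baynear',-.07,-.05),('bayfar',-.02,0),('div',.003,.012),('dish',.025,.05),('far',.079,.086)):
        m=(tx>lo)&(tx<hi)&(abs(ty)<.085)&(z<.09)&(S<60)
        if m.sum()>20: print(n,int(m.sum()),np.round(np.nanpercentile(z[m],[10,50,90])*1000),end=' ')
    print('pos',np.round(p,4),'F',np.round(s['force'],1),'w',round(s['width'],3))
E
python3 - <<'E'
from h import *
trayz('w22')
E
```

```text
baynear 8513 [38. 39. 40.] bayfar 10830 [38. 39. 40.] div 2419 [67. 68. 69.] pos [0.3954 0.015  0.0809] F [ 0.1 -0.5 -6.7] w 0.128
```

Call:
jog_arm(moves=[[0, 0, 0.008, 0], [0.02, 0, 0.008, 0], [0.04, 0, 0.008, 0], [0.06, 0, 0.008, 0], [0.08, 0, 0.008, 0], [0.1, 0, 0.008, 0], [0.12, 0, 0.008, 0], [0.14, 0, 0.008, 0], [0.16, 0, 0.008, 0], [0.18, 0, 0.008, 0], [0.195, 0, 0.008, 0], [0.205, 0, 0.008, 0], [0.205, 0, 0.008, 0], [0.205, 0, 0.012, 0], [0.205, 0, 0.015, 0], [0.205, 0, 0.016, 0], [0.205, 0, 0.0165, 0]])

```text
clock: 54.0
position: [0.6005, -0.0028, 0.0652]
ee_rot: [-3.139, 0.136, -0.003]
force: [-0.5, -0.5, 1.9]
width: 0.13
gripper_force: 60.0
```

Call:
jog_arm(moves=[[0, 0, 0, 0], [0, 0, 0, 0], [-0.008, 0, 0, 0], [-0.02, 0, 0, 0], [-0.035, 0, 0, 0], [-0.05, 0, 0, 0], [-0.065, 0, 0, 0], [-0.08, 0, 0, 0], [-0.095, 0, 0, 0], [-0.11, 0, 0, 0], [-0.125, 0, 0, 0], [-0.14, 0, 0, 0], [-0.155, 0, 0, 0], [-0.17, 0, 0, 0], [-0.185, 0, 0, 0], [-0.2, 0, 0, 0], [-0.21, 0, 0, 0], [-0.215, 0, 0, 0], [-0.215, 0, 0, 0]], newtons=15)

```text
clock: 56.38
position: [0.385, 0.016, 0.0645]
ee_rot: [-3.138, 0.135, 0.001]
force: [-2.2, 1.1, -1.5]
width: 0.131
gripper_force: 15.0
```

Run:
```python
from h import *
trayz('w23'); hoodballs('w24')
```

```text
baynear 8150 [16. 17. 18.] bayfar 13593 [12. 14. 41.] div 955 [10. 11. 40.] pos [0.3852 0.0159 0.0645] F [-2.2 -0.7 -2.2] w 0.13
coverage rows hx10mm [0 0 0 0 0 0 0 0 0 0 0 0 0 0 0]
```

Call:
jog_arm(moves=[[0, 0, 0.008, 0], [0, 0, 0.014, 0], [0, 0, 0.0175, 0], [0, 0, 0.0175, 0], [0, 0, 0.0175, 0]])

```text
clock: 57.1
position: [0.3858, 0.0157, 0.0469]
ee_rot: [3.138, -0.136, 0.0]
force: [-0.3, 0.2, -4.0]
width: 0.132
gripper_force: 15.0
```

Call:
jog_arm(moves=[[0, 0, 0, 0], [0, 0, 0, 0], [0, 0, -0.03, 0], [0, 0, -0.08, 0], [0, 0, -0.14, 0], [0.05, 0, -0.2, 0], [0.1, 0, -0.25, 0], [0.16, 0, -0.26, 0], [0.2, 0, -0.26, 0], [0.2, 0, -0.26, 0], [0.2, 0, -0.26, 0]], hand=0.06)

```text
clock: 58.48
position: [0.5842, -0.0022, 0.3066]
ee_rot: [3.138, -0.138, -0.002]
force: [0.0, 0.2, 0.4]
width: 0.655
gripper_force: 0.0
```

Run:
```python
from h import *
hoodballs('w25'); im=load('w25');P=cloud(im);z=P[...,2];H,S,V=masks(im)
a=np.radians(-5.1); d=P[...,:2]-np.array([.662,-.010]); hx=d@[np.cos(a),np.sin(a)]; hy=d@[-np.sin(a),np.cos(a)]
m=(z>.012)&(z<.026)&(hx>-.4)&(hx<0)&(abs(hy)<.2)&(S<60); comps(m,P,60,'c')
go(.385,.0145,.047,-95)
```

```text
w25 [318.  15.] 162 hx [106. 121.] hy [ 6. 22.] z [11. 16. 19.] S 14 V 136 xyz [ 0.776 -0.006  0.016]
w25 [345. 136.] 115 hx [-50. -36.] hy [-32. -17.] z [11. 16. 19.] S 13 V 214 xyz [ 0.617 -0.03   0.016]
coverage rows hx10mm [ 0 20 20 20  0 20 20 20 20 16 20 20 20  0  0]
c [250. 119.] 173 (array([653.6, 103.3]), array([ 8.4, 34.4]), 56.0, array([14., 23., 24.]))
c [406. 120.] 170 (array([ 633.2, -118.6]), array([33.3,  8.4]), 24.0, array([14., 22., 24.]))
c [449. 138.] 823 (array([ 597.9, -184.2]), array([41.6, 68.7]), 85.0, array([15., 25., 26.]))
c [345. 136.] 106 (array([616.5, -30.5]), array([15.8, 16.1]), 59.6, array([13., 17., 19.]))
c [328. 162.] 241 (array([582.1,  -0.9]), array([190.1,   0.8]), 85.2, array([13., 20., 23.]))
c [327. 202.] 501 (array([540.3,   2.8]), array([180.9,  68. ]), 85.3, array([13., 18., 24.]))
c [323. 171.] 84 (array([567.2,   6.3]), array([15.1, 13.2]), 85.0, array([18., 21., 24.]))
c [336. 171.] 90 (array([565.7, -12.4]), array([16.9, 13.2]), 78.8, array([17., 21., 24.]))
c [348. 176.] 109 (array([557.5, -31.5]), array([16.7, 16.2]), 42.6, array([16., 21., 24.]))
c [328. 260.] 411 (array([415.7,  12.4]), array([168.4,   7.2]), 84.7, array([13., 16., 18.]))
cur [ 0.5838 -0.0016  0.3068] yawy -95.0 MOVE [-0.1992  0.0013  0.26  ] spin 0.0 j7 -1.3 t 58.52 F [-0.2 -0.2 -0.3]
```

Call:
jog_arm(moves=[[0.0346, 0.0258, 0.05, 0], [0.0346, 0.0258, 0.1, 0], [0.0346, 0.0258, 0.15, 0], [0.0346, 0.0258, 0.2, 0], [0.0346, 0.0258, 0.24, 0], [0.0346, 0.0258, 0.275, 0], [0.0346, 0.0258, 0.29, 0], [0.0346, 0.0258, 0.2938, 0], [0.0346, 0.0258, 0.2938, 0], [0.0346, 0.0258, 0.2938, 0]], hand=0.04)

```text
clock: 59.78
position: [0.6178, -0.0301, 0.0145]
ee_rot: [-3.138, 0.135, -0.003]
force: [-0.2, 0.3, -0.1]
width: 0.437
gripper_force: 0.0
```

Call:
jog_arm(moves=[[0, 0, 0, 0], [0, 0, 0, 0], [0, 0, 0, 0], [0, 0, 0, 0], [0, 0, 0, 0], [0, 0, -0.03, 0], [0, 0, -0.06, 0], [0, 0, -0.06, 0]], hand=0.0, newtons=6)

```text
clock: 60.78
position: [0.6184, -0.0305, 0.0752]
ee_rot: [-3.139, 0.136, -0.006]
force: [0.2, 0.1, -0.4]
width: 0.185
gripper_force: 6.0
```

Call:
jog_arm(moves=[[-0.02, -0.01, -0.02, 0], [-0.05, -0.04, -0.02, 0], [-0.079, -0.069, -0.02, 0], [-0.079, -0.069, 0.01, 0], [-0.079, -0.069, 0.035, 0], [-0.079, -0.069, 0.04, 0], [-0.079, -0.069, 0.04, 0]])

```text
clock: 61.65
position: [0.5442, 0.0451, 0.0331]
ee_rot: [3.138, -0.136, -0.001]
force: [-0.4, -0.1, 0.1]
width: 0.185
gripper_force: 6.0
```

Call:
jog_arm(moves=[[0, 0, 0, 0], [0, 0, 0, 0], [0, 0, 0, 0], [0, 0, -0.04, 0], [0, 0, -0.1, 0], [0, 0, -0.15, 0], [0, 0, -0.2, 0], [0.03, 0.04, -0.25, 0], [0.03, 0.04, -0.27, 0], [0.03, 0.04, -0.27, 0], [0.03, 0.04, -0.27, 0]], hand=0.05)

```text
clock: 63.02
position: [0.5701, 0.0036, 0.3024]
ee_rot: [-3.138, 0.135, 0.002]
force: [0.7, 1.0, -0.9]
width: 0.546
gripper_force: 0.0
```

Run:
```python
from h import *
im=grab('wrist','w26');P=cloud(im);z=P[...,2];H,S,V=masks(im)
a=np.radians(-5.1); d=P[...,:2]-np.array([.662,-.010]); hx=d@[np.cos(a),np.sin(a)]; hy=d@[-np.sin(a),np.cos(a)]
m=(z>.012)&(z<.026)&(hx>-.146)&(hx<-.085)&(abs(hy)<.085)&(S<60); comps(m,P,40,'dish')
m=(z>.008)&(z<.021)&(hx>-.075)&(hx<.02)&(abs(hy)<.1); comps(m,P,10,'front')
hoodballs('w27')
m=(H<20)&(S>110)&(abs(hy)<.06)&(hx<-.2)&(z>.07)&(z<.08); comps(m,P,20,'h')
go(.386,.0145,.047,-95)
```

```text
dish [326. 162.] 100 (array([567.8,   5.9]), array([16.3, 14. ]), 84.6, array([18., 21., 24.]))
dish [339. 162.] 98 (array([566.1, -13.3]), array([16.4, 14.2]), 84.8, array([18., 22., 24.]))
dish [352. 167.] 110 (array([557.7, -30.7]), array([16.2, 16.1]), 85.4, array([15., 21., 23.]))
dish [302. 179.] 110 (array([545.,  45.]), array([17. , 15.8]), 38.2, array([16., 21., 24.]))
front [334.  98.] 61 (array([656.4, -11.6]), array([15.5,  6.7]), 84.9, array([12., 16., 18.]))
w27 [322.   4.] 115 hx [105. 114.] hy [ 6. 22.] z [11. 15. 19.] S 14 V 116 xyz [ 0.772 -0.006  0.015]
w27 [334.  98.] 54 hx [-9. -3.] hy [-10.   4.] z [13. 16. 18.] S 10 V 221 xyz [ 0.657 -0.012  0.016]
coverage rows hx10mm [ 0  0 20 20 20 20 20 20 20  1 20 20  0  0  0]
h [330. 301.] 41 (array([369.5,  17.4]), array([ 9. , 10.9]), 85.6, array([73., 75., 76.]))
cur [0.57   0.0038 0.302 ] yawy -94.9 MOVE [-0.1837  0.0051  0.2554] spin 0.002 j7 -1.3 t 63.12 F [ 0.7 -0.3 -0.1]
```

Call:
jog_arm(moves=[[-0.06, 0.005, 0.05, 0], [-0.12, 0.005, 0.1, 0], [-0.17, 0.005, 0.12, 0], [-0.184, 0.005, 0.14, 0], [-0.184, 0.005, 0.16, 0], [-0.184, 0.005, 0.2, 0], [-0.184, 0.005, 0.24, 0], [-0.184, 0.005, 0.255, 0], [-0.184, 0.005, 0.255, 0], [-0.184, 0.005, 0.255, 0]])

```text
clock: 64.38
position: [0.387, 0.0139, 0.0486]
ee_rot: [3.139, -0.135, 0.0]
force: [0.5, -1.0, 0.3]
width: 0.543
gripper_force: 0.0
```

Call:
jog_arm(moves=[[0, 0, 0, 0], [0, 0, 0, 0], [0, 0, 0, 0], [0, 0, 0, 0], [0, 0, 0, 0], [0, 0, -0.006, 0], [0, 0, -0.012, 0], [0, 0, -0.018, 0], [0, 0, -0.024, 0], [0, 0, -0.027, 0], [0, 0, -0.027, 0]], hand=0.0, newtons=60)

```text
clock: 65.75
position: [0.3871, 0.014, 0.0754]
ee_rot: [-3.138, 0.135, -0.001]
force: [0.1, 0.4, -5.4]
width: 0.127
gripper_force: 60.0
```

Run:
```python
from h import *
trayz('w28')
```

```text
baynear 8387 [32. 33. 33.] bayfar 15075 [32. 33. 59.] div 1052 [32. 60. 62.] pos [0.3869 0.014  0.0753] F [ 0.2 -0.9 -5.5] w 0.129
```

Call:
jog_arm(moves=[[0.015, 0, 0, 0], [0.035, 0, 0, 0], [0.055, 0, 0, 0], [0.075, 0, 0, 0], [0.095, 0, 0, 0], [0.115, 0, 0, 0], [0.135, 0, 0, 0], [0.155, 0, 0, 0], [0.175, 0, 0, 0], [0.195, 0, 0, 0], [0.208, 0, 0, 0], [0.213, 0, 0, 0], [0.213, 0, 0.005, 0], [0.213, 0, 0.009, 0], [0.213, 0, 0.0105, 0], [0.213, 0, 0.0105, 0]])

```text
clock: 67.8
position: [0.6, -0.0047, 0.0655]
ee_rot: [-3.139, 0.136, -0.003]
force: [0.3, 1.2, 2.0]
width: 0.125
gripper_force: 60.0
```

Call:
jog_arm(moves=[[-0.008, 0, 0, 0], [-0.02, 0, 0, 0], [-0.032, 0, 0, 0], [-0.044, 0, 0, 0], [-0.056, 0, 0, 0], [-0.068, 0, 0, 0], [-0.08, 0, 0, 0], [-0.088, 0, 0, 0], [-0.088, 0, -0.004, 0], [-0.088, 0, -0.01, 0], [-0.095, 0, -0.0105, 0], [-0.11, 0, -0.0105, 0], [-0.13, 0, -0.0105, 0], [-0.15, 0, -0.0105, 0], [-0.17, 0, -0.0105, 0], [-0.19, 0, -0.0105, 0], [-0.21, 0, -0.0105, 0], [-0.225, 0, -0.0105, 0], [-0.23, 0, -0.0105, 0], [-0.23, 0, -0.0105, 0]])

```text
clock: 70.3
position: [0.3702, 0.0155, 0.0753]
ee_rot: [-3.138, 0.135, -0.001]
force: [0.6, 0.3, -6.1]
width: 0.128
gripper_force: 60.0
```

Run:
```python
from h import *
trayz('w29')
for cam in('side','top'):
    im=grab(cam,'q'+cam);P=cloud(im);z=P[...,2];H,S,V=masks(im)
    a=np.radians(-5.1); d=P[...,:2]-np.array([.662,-.010]); hx=d@[np.cos(a),np.sin(a)]; hy=d@[-np.sin(a),np.cos(a)]
    comps((z>.008)&(z<.024)&(hx>-.085)&(hx<.0)&(abs(hy)<.085),P,4,cam)
```

```text
baynear 8416 [32. 32. 33.] bayfar 15276 [31. 33. 60.] div 1048 [31. 32. 60.] pos [0.3707 0.0154 0.0754] F [ 0.  -1.  -6.2] w 0.126
side [307. 215.] 15 (array([617.6,  -5.7]), array([19.5, 13.8]), 85.0, array([10., 14., 19.]))
top [344. 198.] 22 (array([619. ,  -9.8]), array([14.3, 13.7]), 9.4, array([11., 17., 20.]))
```

Call:
jog_arm(moves=[[0, 0, 0.01, 0], [0, 0, 0.02, 0], [0, 0, 0.028, 0], [0, 0, 0.0285, 0], [0, 0, 0.0285, 0]])

```text
clock: 71.08
position: [0.371, 0.0152, 0.0469]
ee_rot: [-3.138, 0.136, -0.002]
force: [-2.0, 0.1, 2.7]
width: 0.124
gripper_force: 60.0
```

Call:
jog_arm(moves=[[0, 0, 0, 0], [0, 0, 0, 0], [0, 0, -0.03, 0], [0, 0, -0.08, 0], [0.02, 0, -0.13, 0], [0.08, 0, -0.16, 0], [0.14, 0, -0.16, 0], [0.19, 0, -0.16, 0], [0.21, 0, -0.16, 0], [0.21, 0, -0.16, 0], [0.21, 0, -0.16, 0]], hand=0.045)

```text
clock: 72.45
position: [0.5784, -0.0029, 0.2065]
ee_rot: [-3.139, 0.136, 0.001]
force: [-0.7, 0.2, 0.5]
width: 0.489
gripper_force: 0.0
```

```bash
cat >> h.py <<'E'
def front(tag):
    im=grab('wrist',tag);P=cloud(im);z=P[...,2]
    a=np.radians(-5.1); d=P[...,:2]-np.array([.662,-.010]); hx=d@[np.cos(a),np.sin(a)]; hy=d@[-np.sin(a),np.cos(a)]
    comps((z>.008)&(z<.021)&(hx>-.08)&(hx<.02)&(abs(hy)<.085),P,20,'front')
E
python3 - <<'E'
from h import *
front('w30'); go(.618,-.008,.013,-95)
E
```

```text
front [330. 142.] 188 (array([616.2,  -8.8]), array([16.1, 16.1]), 85.1, array([12., 16., 19.]))
cur [ 0.5783 -0.0027  0.2067] yawy -95.0 MOVE [0.0401 0.002  0.1937] spin 0.001 j7 -1.22 t 72.5 F [ 0.4 -1.1  0.2]
```

Call:
jog_arm(moves=[[0.038, 0.0027, 0.04, 0], [0.038, 0.0027, 0.09, 0], [0.038, 0.0027, 0.14, 0], [0.038, 0.0027, 0.175, 0], [0.038, 0.0027, 0.19, 0], [0.038, 0.0027, 0.1937, 0], [0.038, 0.0027, 0.1937, 0], [0.038, 0.0027, 0.1937, 0]])

```text
clock: 73.5
position: [0.6177, -0.0087, 0.0144]
ee_rot: [-3.138, 0.135, -0.003]
force: [-0.2, 0.1, -0.3]
width: 0.489
gripper_force: 0.0
```

Call:
jog_arm(moves=[[0, 0, 0, 0], [0, 0, 0, 0], [0, 0, 0, 0], [0, 0, 0, 0], [0, 0, 0, 0], [0, 0, -0.03, 0], [0, 0, -0.06, 0], [-0.03, 0.02, -0.07, 0], [-0.06, 0.04, -0.07, 0], [-0.081, 0.061, -0.07, 0], [-0.081, 0.061, -0.05, 0], [-0.081, 0.061, -0.034, 0], [-0.081, 0.061, -0.034, 0], [-0.081, 0.061, -0.034, 0]], hand=0.0, newtons=6)

```text
clock: 75.25
position: [0.5314, -0.0624, 0.0469]
ee_rot: [3.138, -0.135, -0.0]
force: [0.7, 0.3, -0.8]
width: 0.184
gripper_force: 6.0
```

Call:
jog_arm(moves=[[0, 0, 0, 0], [0, 0, 0, 0], [0, 0, 0, 0], [0, 0, -0.04, 0], [0, 0, -0.1, 0], [0, 0, -0.12, 0], [0, 0, -0.12, 0]], hand=0.045)

```text
clock: 76.12
position: [0.5319, -0.0625, 0.1684]
ee_rot: [-3.138, 0.135, -0.005]
force: [0.2, -0.1, -0.5]
width: 0.488
gripper_force: 0.0
```

Run:
```python
from h import *
im=grab('wrist','w31');P=cloud(im);z=P[...,2];S=masks(im)[1]
a=np.radians(-5.1); d=P[...,:2]-np.array([.662,-.010]); hx=d@[np.cos(a),np.sin(a)]; hy=d@[-np.sin(a),np.cos(a)]
m=(z>.012)&(z<.026)&(hx>-.161)&(hx<-.1)&(abs(hy)<.087)&(S<60); comps(m,P,40,'dish')
go(.371,.0152,.047,-95)
```

```text
dish [262. 177.] 232 (array([546.,   5.]), array([16.6, 16. ]), 39.4, array([16., 21., 24.]))
dish [280. 177.] 232 (array([544.1, -13.6]), array([16.7, 17.3]), 85.2, array([17., 21., 24.]))
dish [298. 177.] 228 (array([542.5, -32.3]), array([16.9, 16.8]), 85.7, array([16., 21., 23.]))
dish [328. 185.] 224 (array([531.1, -62. ]), array([17., 17.]), 53.6, array([16., 21., 24.]))
dish [228. 193.] 231 (array([531.5,  43.8]), array([16.7, 16.7]), 38.9, array([15., 21., 24.]))
cur [ 0.5311 -0.0621  0.1672] yawy -94.9 MOVE [-0.1662 -0.0633  0.1201] spin 0.002 j7 -1.08 t 76.17 F [ 1.1 -0.2 -0.3]
```

Call:
jog_arm(moves=[[-0.06, -0.03, 0.0, 0], [-0.12, -0.063, 0.0, 0], [-0.166, -0.063, 0.02, 0], [-0.166, -0.063, 0.04, 0], [-0.166, -0.063, 0.08, 0], [-0.166, -0.063, 0.11, 0], [-0.166, -0.063, 0.1195, 0], [-0.166, -0.063, 0.1195, 0], [-0.166, -0.063, 0.1195, 0]])

```text
clock: 77.3
position: [0.3708, 0.0144, 0.0475]
ee_rot: [3.138, -0.136, -0.001]
force: [0.3, 0.2, 1.1]
width: 0.488
gripper_force: 0.0
```

Call:
jog_arm(moves=[[0, 0, 0, 0], [0, 0, 0, 0], [0, 0, 0, 0], [0, 0, 0, 0], [0, 0, 0, 0], [0, 0, -0.006, 0], [0, 0, -0.012, 0], [0, 0, -0.018, 0], [0, 0, -0.024, 0], [0, 0, -0.027, 0], [0, 0, -0.027, 0]], hand=0.0, newtons=60)

```text
clock: 78.68
position: [0.3711, 0.0147, 0.0747]
ee_rot: [-3.138, 0.135, -0.001]
force: [0.2, 0.6, -6.1]
width: 0.132
gripper_force: 60.0
```

Run:
```python
from h import *
trayz('w32')
```

```text
baynear 8437 [32. 33. 33.] bayfar 15275 [32. 33. 60.] div 1008 [32. 33. 61.] pos [0.371  0.0147 0.0746] F [ 0.3 -0.3 -5.5] w 0.125
```

Call:
jog_arm(moves=[[0.01, 0, 0, 0], [0.025, 0, 0, 0], [0.045, 0, 0, 0], [0.065, 0, 0, 0], [0.085, 0, 0, 0], [0.105, 0, 0, 0], [0.125, 0, 0, 0], [0.145, 0, 0, 0], [0.165, 0, 0, 0], [0.185, 0, 0, 0], [0.205, 0, 0, 0], [0.22, 0, 0, 0], [0.229, 0, 0, 0], [0.229, 0, 0, 0], [0.229, 0, 0.005, 0], [0.229, 0, 0.009, 0], [0.229, 0, 0.0105, 0], [0.229, 0, 0.0105, 0]])

```text
clock: 80.97
position: [0.5999, -0.0053, 0.0646]
ee_rot: [-3.139, 0.136, -0.003]
force: [0.5, -0.7, 0.4]
width: 0.128
gripper_force: 60.0
```

Call:
jog_arm(moves=[[-0.01, 0, 0, 0], [-0.025, 0, 0, 0], [-0.04, 0, 0, 0], [-0.055, 0, 0, 0], [-0.07, 0, 0, 0], [-0.085, 0, 0, 0], [-0.1, 0, 0, 0], [-0.108, 0, 0, 0], [-0.108, 0, -0.006, 0], [-0.108, 0, -0.0105, 0], [-0.09, 0, -0.0105, 0], [-0.07, 0, -0.0105, 0], [-0.05, 0, -0.0105, 0], [-0.03, 0, -0.0105, 0], [-0.012, 0, -0.0105, 0], [0, 0, -0.0105, 0], [0, 0, -0.008, 0], [0, 0, -0.003, 0], [0, 0, 0, 0], [0, 0, 0, 0]])

```text
clock: 83.48
position: [0.5999, -0.0054, 0.0648]
ee_rot: [-3.138, 0.136, -0.003]
force: [-0.6, 0.1, 1.8]
width: 0.125
gripper_force: 60.0
```

Call:
jog_arm(moves=[[-0.01, 0, 0, 0], [-0.025, 0, 0, 0], [-0.04, 0, 0, 0], [-0.055, 0, 0, 0], [-0.07, 0, 0, 0], [-0.085, 0, 0, 0], [-0.1, 0, 0, 0], [-0.115, 0, 0, 0], [-0.13, 0, 0, 0], [-0.145, 0, 0, 0], [-0.152, 0, 0, 0], [-0.152, 0, -0.006, 0], [-0.152, 0, -0.0105, 0], [-0.165, 0, -0.0105, 0], [-0.185, 0, -0.0105, 0], [-0.205, 0, -0.0105, 0], [-0.22, 0, -0.0105, 0], [-0.228, 0, -0.0105, 0], [-0.228, 0, -0.0105, 0]])

```text
clock: 85.85
position: [0.3716, 0.0147, 0.0746]
ee_rot: [-3.138, 0.135, 0.0]
force: [-0.1, 0.6, -6.3]
width: 0.127
gripper_force: 60.0
```

Run:
```python
from h import *
trayz('w33')
for cam in('side','top'):
    im=grab(cam,'r'+cam);P=cloud(im);z=P[...,2];H,S,V=masks(im)
    a=np.radians(-5.1); d=P[...,:2]-np.array([.662,-.010]); hx=d@[np.cos(a),np.sin(a)]; hy=d@[-np.sin(a),np.cos(a)]
    comps((z>.008)&(z<.024)&(hx>-.085)&(hx<.03)&(abs(hy)<.085),P,4,cam)
```

```text
baynear 8508 [32. 32. 33.] bayfar 15578 [32. 33. 61.] div 1332 [31. 32. 33.] pos [0.3725 0.0146 0.0747] F [ 0.5 -0.  -5.3] w 0.129
side [304. 218.] 19 (array([625.2,   4.9]), array([23. , 16.5]), 75.2, array([ 9., 12., 17.]))
top [340. 195.] 22 (array([628.1,   4.6]), array([14.9, 13.6]), 5.3, array([12., 16., 21.]))
```

Call:
jog_arm(moves=[[0, 0, 0.01, 0], [0, 0, 0.02, 0], [0, 0, 0.0275, 0], [0, 0, 0.028, 0], [0, 0, 0.028, 0]])

```text
clock: 86.62
position: [0.3728, 0.0143, 0.0467]
ee_rot: [-3.139, 0.136, -0.002]
force: [-0.7, 0.5, 0.4]
width: 0.127
gripper_force: 60.0
```

Call:
jog_arm(moves=[[0, 0, 0, 0], [0, 0, 0, 0], [0, 0, -0.03, 0], [0, 0, -0.08, 0], [0.02, 0, -0.13, 0], [0.08, 0, -0.16, 0], [0.14, 0, -0.16, 0], [0.19, 0, -0.16, 0], [0.21, 0, -0.16, 0], [0.21, 0, -0.16, 0], [0.21, 0, -0.16, 0]], hand=0.045)

```text
clock: 88.0
position: [0.5803, -0.0038, 0.2064]
ee_rot: [-3.139, 0.136, 0.001]
force: [-0.3, -0.1, -1.1]
width: 0.49
gripper_force: 0.0
```

Run:
```python
from h import *
front('w34'); go(.62,.005,.013,-95)
```

```text
front [315. 136.] 196 (array([625.8,   6.4]), array([17.2, 16.8]), 22.6, array([11., 16., 19.]))
cur [ 0.5802 -0.0035  0.2065] yawy -95.0 MOVE [ 0.039  -0.0119  0.1935] spin 0.001 j7 -1.21 t 88.05 F [-0.2 -0.2 -0.3]
```

Call:
jog_arm(moves=[[0.039, -0.0137, 0.04, 0], [0.039, -0.0137, 0.09, 0], [0.039, -0.0137, 0.14, 0], [0.039, -0.0137, 0.175, 0], [0.039, -0.0137, 0.19, 0], [0.039, -0.0137, 0.1935, 0], [0.039, -0.0137, 0.1935, 0], [0.039, -0.0137, 0.1935, 0]])

```text
clock: 89.05
position: [0.6221, 0.0067, 0.0144]
ee_rot: [-3.138, 0.135, -0.003]
force: [0.3, -0.3, -0.5]
width: 0.487
gripper_force: 0.0
```

Call:
jog_arm(moves=[[0, 0, 0, 0], [0, 0, 0, 0], [0, 0, 0, 0], [0, 0, 0, 0], [0, 0, 0, 0], [0, 0, -0.03, 0], [0, 0, -0.06, 0], [-0.03, 0, -0.07, 0], [-0.06, 0, -0.07, 0], [-0.1, -0.002, -0.07, 0], [-0.1, -0.002, -0.05, 0], [-0.1, -0.002, -0.034, 0], [-0.1, -0.002, -0.034, 0], [-0.1, -0.002, -0.034, 0]], hand=0.0, newtons=6)

```text
clock: 90.8
position: [0.5225, 0.0167, 0.047]
ee_rot: [3.138, -0.136, 0.0]
force: [0.4, -0.4, 0.6]
width: 0.186
gripper_force: 6.0
```

Call:
jog_arm(moves=[[0, 0, 0, 0], [0, 0, 0, 0], [0, 0, 0, 0], [0, 0, -0.04, 0], [0, 0, -0.1, 0], [0, 0, -0.12, 0], [0, 0, -0.15, 0], [0, 0, -0.15, 0]], hand=0.045)

```text
clock: 91.8
position: [0.5229, 0.0172, 0.1989]
ee_rot: [-3.138, 0.135, -0.005]
force: [0.3, 0.5, -0.8]
width: 0.49
gripper_force: 0.0
```

Run:
```python
from h import *
im=grab('wrist','w35');P=cloud(im);z=P[...,2];H,S,V=masks(im)
a=np.radians(-5.1); d=P[...,:2]-np.array([.662,-.010]); hx=d@[np.cos(a),np.sin(a)]; hy=d@[-np.sin(a),np.cos(a)]
comps((z>.012)&(z<.026)&(hx>-.161)&(hx<-.1)&(abs(hy)<.087)&(S<60),P,40,'dish')
q=P[(z>.030)&(z<.037)&(hx>-.185)&(hx<-.08)&(abs(hy)<.11)&(S<60)]; print('dishwalls',rect(q))
for cam in('side','top'):
    im=grab(cam,'u'+cam);P=cloud(im);x,y,z=P[...,0],P[...,1],P[...,2];H,S,V=masks(im)
    comps((x>.35)&(x<.75)&(y>.14)&(y<.45)&(z>.04)&(z<.062)&(S<80),P,8,cam)
go(.59,.3,.25,14)
```

```text
dish [338. 155.] 201 (array([548.5,   4.3]), array([16.8, 16.6]), 84.7, array([16., 21., 24.]))
dish [355. 155.] 201 (array([546.8, -14.7]), array([16.8, 16.9]), 86.1, array([17., 21., 23.]))
dish [371. 155.] 202 (array([545.2, -33.7]), array([17. , 16.9]), 86.9, array([16., 21., 24.]))
dish [399. 155.] 204 (array([541.6, -63.6]), array([16.8, 16.3]), 0.0, array([16., 21., 24.]))
dish [305. 163.] 198 (array([541.7,  41.9]), array([17.5, 16.4]), 36.9, array([16., 21., 24.]))
dish [328. 174.] 187 (array([527.6,  16.7]), array([16. , 16.3]), 85.0, array([16., 21., 24.]))
dishwalls (array([527.7,   1.4]), array([190.7,  79.5]), 85.1, array([32., 35., 36.]))
side [308. 255.] 44 (array([584.2, 235.3]), array([ 9.3, 45.1]), 13.3, array([42., 52., 59.]))
side [361. 263.] 59 (array([430. , 256.1]), array([37.7, 13. ]), 52.9, array([41., 51., 56.]))
side [256. 265.] 105 (array([723.2, 301.5]), array([50.4, 23.5]), 24.5, array([41., 52., 61.]))
side [299. 289.] 54 (array([591.4, 379.5]), array([ 9.3, 42.4]), 12.6, array([42., 52., 57.]))
side [355. 294.] 65 (array([440.3, 380.5]), array([42.5, 11. ]), 71.6, array([42., 52., 57.]))
top [264. 159.] 39 (array([718.6, 272.2]), array([21.1, 53.4]), 32.3, array([42., 49., 60.]))
top [226. 191.] 47 (array([594.2, 376.5]), array([10.3, 37.4]), 12.1, array([43., 54., 60.]))
top [270. 197.] 41 (array([586.8, 232. ]), array([11.2, 36.2]), 11.9, array([46., 54., 60.]))
top [247. 213.] 8 (array([527.9, 296.9]), array([10.4,  4.9]), 81.0, array([44., 54., 59.]))
top [218. 237.] 36 (array([442.6, 378.3]), array([37.8,  8.4]), 70.3, array([51., 56., 59.]))
top [253. 241.] 12 (array([439.7, 264. ]), array([ 7. , 13.5]), 5.8, array([51., 55., 58.]))
cur [0.5213 0.0175 0.1964] yawy -94.9 MOVE [ 0.0441 -0.2873 -0.0536] spin 1.24 j7 -1.25 t 91.95 F [-0.3  0.1  0.3]
```

All six balls are now in the dish at z≈0.021, and the tiles are undisturbed. Next, a precise look at the tiles.

Call:
jog_arm(moves=[[0, 0, -0.04, -0.18], [0, 0, -0.08, -0.36], [-0.01, -0.04, -0.08, -0.54], [-0.02, -0.08, -0.08, -0.72], [-0.03, -0.12, -0.08, -0.9], [-0.037, -0.16, -0.08, -1.08], [-0.037, -0.18, -0.08, -1.26], [-0.037, -0.18, -0.08, -1.44], [-0.037, -0.18, -0.08, -1.6], [-0.037, -0.18, -0.08, -1.66], [-0.037, -0.18, -0.08, -1.66], [-0.037, -0.18, -0.08, -1.66]], hand=0.04)

```text
clock: 93.45
position: [0.5001, 0.1997, 0.2765]
ee_rot: [-2.22, -2.223, 0.002]
force: [0.3, -0.0, 0.3]
width: 0.433
gripper_force: 0.0
```

```bash
cat >> h.py <<'E'
def tiles(tag):
    im=grab('wrist',tag);P=cloud(im);x,y,z=P[...,0],P[...,1],P[...,2];H,S,V=masks(im)
    comps((x>.3)&(x<.75)&(y>.12)&(y<.46)&(z>.048)&(z<.060)&(S<80),P,40,'slabtop')
    comps((x>.3)&(x<.75)&(y>.12)&(y<.46)&(z>.004)&(z<.015)&(H<18)&(S>100),P,100,'foot')
E
python3 - <<'E'
from h import *
tiles('w36'); go(.585,.234,.035,14)
im=load('w35');P=cloud(im);z=P[...,2];H,S,V=masks(im)
a=np.radians(-5.1); d=P[...,:2]-np.array([.662,-.010]); hx=d@[np.cos(a),np.sin(a)]; hy=d@[-np.sin(a),np.cos(a)]
m=(z>.028)&(z<.037)&(abs(hy)<.08)&(hx>-.3)&(hx<-.05); h,e=np.histogram(hx[m],np.arange(-.3,-.05,.0025)); print([(round(b*1000+1.2),int(c)) for b,c in zip(e,h) if c>60])
m=(z>.012)&(z<.019)&(abs(hy)<.08)&(hx>-.3)&(hx<-.19); h,e=np.histogram(hx[m],np.arange(-.3,-.05,.0025)); print([(round(b*1000+1.2),int(c)) for b,c in zip(e,h) if c>30])
m=(z>.070)&(z<.078)&(abs(hy)<.03)&(H<20)&(S>110); print('handle hx',np.percentile(hx[m],[2,98]) if m.sum() else None)
m=(z>.028)&(z<.037)&(hx<-.1)&(hx>-.16); print('hy walls',np.percentile(hy[m],[2,98]))
E
```

```text
slabtop [273.  13.] 286 (array([438.8, 376.5]), array([30.6,  9.5]), 70.4, array([50., 55., 57.]))
slabtop [411.  15.] 309 (array([591.5, 375.3]), array([ 9.7, 31.4]), 14.3, array([50., 55., 57.]))
slabtop [502. 102.] 250 (array([713.3, 283.3]), array([54. , 21.4]), 86.1, array([49., 54., 59.]))
slabtop [271. 126.] 257 (array([429.8, 253.5]), array([37.8,  9.1]), 57.0, array([52., 56., 57.]))
slabtop [395. 143.] 258 (array([583.9, 233.7]), array([ 9.3, 37.6]), 12.9, array([51., 55., 57.]))
foot [266.  19.] 109 (array([422.5, 383.7]), array([36.3, 12.6]), 88.1, array([ 8.,  9., 10.]))
foot [289.  23.] 435 (array([451.5, 376.2]), array([38. , 15.9]), 71.0, array([ 7.,  9., 10.]))
foot [391.  24.] 442 (array([578.8, 375.4]), array([16.2, 37.9]), 13.7, array([ 7.,  9., 10.]))
foot [267. 117.] 185 (array([417.2, 262.6]), array([37.7, 12.5]), 48.8, array([ 7.,  9., 10.]))
foot [285. 128.] 308 (array([440.3, 247.4]), array([36.7, 15.1]), 57.3, array([ 7.,  9., 10.]))
foot [400. 134.] 112 (array([600.3, 239. ]), array([11.1, 37.7]), 24.3, array([ 7.,  9., 10.]))
foot [379. 141.] 303 (array([572. , 231.1]), array([15.4, 37.1]), 13.3, array([ 7.,  9., 10.]))
cur [0.5002 0.1997 0.2766] yawy 0.1 MOVE [0.0342 0.085  0.2415] spin -0.243 j7 -0.24 t 93.5 F [ 0.7  0.2 -0. ]
[(-174, 250), (-171, 429), (-169, 152), (-99, 356), (-96, 423)]
[(-261, 170), (-259, 70)]
handle hx [-0.29549625 -0.27709502]
hy walls [-0.09538628  0.3618957 ]
```

Call:
jog_arm(moves=[[0.02, 0.045, 0.05, -0.1], [0.034, 0.0838, 0.1, -0.225], [0.034, 0.0838, 0.15, -0.225], [0.034, 0.0838, 0.2, -0.225], [0.034, 0.0838, 0.235, -0.225], [0.034, 0.0838, 0.2486, -0.225], [0.034, 0.0838, 0.2486, -0.225], [0.034, 0.0838, 0.2486, -0.225]], hand=0.04)

```text
clock: 94.5
position: [0.5853, 0.2344, 0.0301]
ee_rot: [1.954, 2.459, 0.004]
force: [0.3, -0.3, 0.5]
width: 0.435
gripper_force: 0.0
```

Call:
jog_arm(moves=[[0, 0, 0, 0], [0, 0, 0, 0], [0, 0, 0, 0], [0, 0, 0, 0], [0, 0, -0.04, 0], [0, 0, -0.09, 0], [0, 0, -0.12, 0], [-0.04, -0.03, -0.12, 0.1], [-0.08, -0.065, -0.12, 0.2], [-0.125, -0.1, -0.12, 0.316], [-0.17, -0.135, -0.12, 0.316], [-0.21, -0.17, -0.12, 0.316], [-0.2504, -0.205, -0.12, 0.316], [-0.2504, -0.205, -0.11, 0.316], [-0.2504, -0.205, -0.08, 0.316], [-0.2504, -0.205, -0.05, 0.316], [-0.2504, -0.205, -0.025, 0.316], [-0.2504, -0.205, -0.015, 0.316], [-0.2504, -0.205, -0.015, 0.316]], hand=0.0, newtons=12)

```text
clock: 96.88
position: [0.4409, -0.056, 0.0432]
ee_rot: [-2.317, -2.121, 0.001]
force: [-0.5, 0.3, -0.4]
width: 0.098
gripper_force: 12.0
```

Run:
```python
from h import *
go(.4405,-.0565,.034,-5.1)
im=grab('wrist','w37');P=cloud(im);x,y,z=P[...,0],P[...,1],P[...,2];H,S,V=masks(im)
m=(H<18)&(S>100)&(x>.35)&(x<.55)&(y<.02)&(y>-.12)&(z<.05); comps(m,P,30,'foot')
```

```text
cur [ 0.4409 -0.056   0.0432] yawy -5.0 MOVE [-0.0005 -0.0004  0.0092] spin 0.001 j7 0.46 t 96.88 F [-0.5  0.3 -0.4]
foot [210. 132.] 671 (array([382.9,  16.4]), array([ 7.3, 15. ]), 38.7, array([13., 34., 48.]))
foot [328. 218.] 1191 (array([441.8, -45. ]), array([16.6, 39.6]), 84.1, array([18., 23., 24.]))
```

Call:
jog_arm(moves=[[0, 0, 0.006, 0], [0, 0, 0.0095, 0], [0, 0, 0.0095, 0], [0, 0, 0.0095, 0]])

```text
clock: 97.42
position: [0.441, -0.0562, 0.034]
ee_rot: [2.317, 2.121, 0.0]
force: [-0.5, 1.0, 0.1]
width: 0.097
gripper_force: 12.0
```

Call:
jog_arm(moves=[[0, 0, 0, 0], [0, 0, 0, 0], [0, 0, 0, 0], [0, 0, -0.04, 0], [0, 0, -0.09, 0], [0.04, 0, -0.14, 0.1], [0.09, -0.01, -0.18, 0.2], [0.14, -0.02, -0.22, 0.3], [0.19, -0.03, -0.24, 0.4], [0.24, -0.038, -0.24, 0.489], [0.26, -0.038, -0.24, 0.489], [0.26, -0.038, -0.24, 0.489], [0.26, -0.038, -0.24, 0.489]], hand=0.03)

```text
clock: 99.05
position: [0.4262, 0.2041, 0.2737]
ee_rot: [2.763, 1.494, -0.001]
force: [-0.4, -0.2, 0.6]
width: 0.328
gripper_force: 0.0
```

```bash
cat >> h.py <<'E'
def bay(cam='side',tag='b'):
    im=grab(cam,tag);P=cloud(im);z=P[...,2];H,S,V=masks(im)
    a=np.radians(-5.1); d=P[...,:2]-np.array([.662,-.010]); hx=d@[np.cos(a),np.sin(a)]; hy=d@[-np.sin(a),np.cos(a)]
    for n,m in(('slab',(S<90)&(z>.045)&(z<.068)&(hx>-.27)&(hx<-.16)&(abs(hy)<.1)),('foot',(H<18)&(S>90)&(hx>-.265)&(hx<-.165)&(abs(hy)<.1)&(z<.03))):
        k,L,st,ce=cv2.connectedComponentsWithStats(m.astype(np.uint8))
        for i in range(1,k):
            if st[i,4]>8: q=L==i; print(cam,n,st[i,4],'hx',np.round(np.percentile(hx[q],[5,50,95])*1000),'hy',np.round(np.percentile(hy[q],[5,50,95])*1000),'z',np.round(np.percentile(z[q],[5,50,95])*1000))
E
python3 - <<'E'
from h import *
tiles('w38'); bay(); go(.4298,.2535,.028,-33)
E
```

```text
slabtop [252.  33.] 349 (array([439.9, 380.1]), array([38.3,  9.2]), 71.1, array([51., 55., 57.]))
slabtop [308. 135.] 232 (array([429.1, 253.7]), array([37.4,  8.6]), 56.1, array([54., 56., 57.]))
foot [270.  39.] 407 (array([451.4, 376. ]), array([37.9, 15.3]), 69.8, array([ 7.,  9., 10.]))
foot [249.  47.] 189 (array([424. , 384.5]), array([39.1, 13. ]), 84.1, array([ 7.,  9., 10.]))
foot [300. 132.] 229 (array([418.4, 261.7]), array([36.8, 12. ]), 53.7, array([ 7.,  9., 10.]))
foot [319. 131.] 304 (array([439.7, 247.7]), array([36.5, 14.9]), 56.9, array([ 7.,  9., 10.]))
side slab 32 hx [-220. -216. -212.] hy [-82. -54. -42.] z [47. 57. 62.]
side foot 74 hx [-234. -217. -198.] hy [-83. -61. -42.] z [ 6. 12. 16.]
cur [0.4263 0.2042 0.2739] yawy -33.2 MOVE [ 0.0432 -0.024   0.2459] spin -0.004 j7 -0.94 t 99.15 F [-0.5 -0.6  0.8]
```

Call:
jog_arm(moves=[[0.0429, -0.0248, 0.05, 0], [0.0429, -0.0248, 0.1, 0], [0.0429, -0.0248, 0.15, 0], [0.0429, -0.0248, 0.2, 0], [0.0429, -0.0248, 0.235, 0], [0.0429, -0.0248, 0.2459, 0], [0.0429, -0.0248, 0.2459, 0], [0.0429, -0.0248, 0.2459, 0]], hand=0.04)

```text
clock: 100.15
position: [0.4296, 0.2559, 0.0294]
ee_rot: [-2.762, -1.497, -0.004]
force: [0.1, -1.5, -0.1]
width: 0.435
gripper_force: 0.0
```

Call:
jog_arm(moves=[[0, 0, 0, 0], [0, 0, 0, 0], [0, 0, 0, 0], [0, 0, 0, 0], [0, 0, -0.04, 0], [0, 0, -0.09, 0], [0, 0, -0.12, 0], [-0.04, 0.03, -0.12, -0.15], [-0.08, 0.06, -0.12, -0.3], [-0.12, 0.09, -0.12, -0.45], [-0.16, 0.12, -0.12, -0.496], [-0.2, 0.145, -0.12, -0.496], [-0.2146, 0.1586, -0.12, -0.496], [-0.2146, 0.1586, -0.11, -0.496], [-0.2146, 0.1586, -0.08, -0.496], [-0.2146, 0.1586, -0.05, -0.496], [-0.2146, 0.1586, -0.025, -0.496], [-0.2146, 0.1586, -0.012, -0.496], [-0.2146, 0.1586, -0.006, -0.496], [-0.2146, 0.1586, -0.006, -0.496]], hand=0.0, newtons=12)

```text
clock: 102.65
position: [0.4446, -0.0105, 0.0341]
ee_rot: [-2.309, -2.13, -0.0]
force: [-0.1, -0.4, -0.4]
width: 0.098
gripper_force: 12.0
```

Run:
```python
from h import *
go(.4444,-.0127,.034,-5.1); bay(); go(.4399,.3,.27,-19)
```

```text
cur [ 0.4446 -0.0105  0.0341] yawy -4.6 MOVE [-0.0022 -0.      0.0001] spin 0.008 j7 0.36 t 102.65 F [-0.1 -0.4 -0.4]
side slab 100 hx [-236. -215. -195.] hy [-34. -10.  -2.] z [47. 58. 66.]
side foot 58 hx [-234. -218. -197.] hy [-28.  -8.   1.] z [ 9. 13. 17.]
cur [ 0.4448 -0.0106  0.0344] yawy -4.6 MOVE [ 0.3092 -0.0298 -0.2355] spin 0.251 j7 0.36 t 102.7 F [ 0.2 -0.5 -1.4]
```

Call:
jog_arm(moves=[[0, 0, 0, 0], [0, 0, 0, 0], [0, 0, 0, 0], [0, 0, -0.04, 0], [0, 0, -0.09, 0], [0.04, 0, -0.14, 0.1], [0.09, -0.01, -0.18, 0.2], [0.14, -0.015, -0.22, 0.257], [0.19, -0.02, -0.24, 0.257], [0.24, -0.025, -0.24, 0.257], [0.29, -0.03, -0.24, 0.257], [0.339, -0.034, -0.24, 0.257], [0.339, -0.034, -0.24, 0.257], [0.339, -0.034, -0.24, 0.257]], hand=0.03)

```text
clock: 104.45
position: [0.438, 0.3291, 0.2738]
ee_rot: [2.563, 1.815, -0.001]
force: [0.2, -0.2, -0.1]
width: 0.326
gripper_force: 0.0
```

Run:
```python
from h import *
tiles('w39'); bay(); go(.4399,.3801,.028,-19.3)
```

```text
slabtop [436.  89.] 322 (array([590.4, 378.8]), array([ 9.5, 37.8]), 14.5, array([50., 55., 57.]))
slabtop [550. 125.] 316 (array([714.6, 289.5]), array([53.9, 21.7]), 65.9, array([49., 54., 59.]))
slabtop [315. 131.] 236 (array([440.2, 380.4]), array([37. ,  8.6]), 70.3, array([53., 56., 57.]))
foot [416.  95.] 362 (array([578.9, 376.3]), array([16., 37.]), 15.6, array([ 7.,  9., 10.]))
foot [307. 127.] 252 (array([427.4, 385.1]), array([36.2, 12.2]), 70.6, array([ 8.,  9., 10.]))
foot [326. 127.] 296 (array([451.6, 376.6]), array([36.3, 15.1]), 70.3, array([ 7.,  9., 10.]))
side slab 46 hx [-220. -217. -212.] hy [-77. -38.   2.] z [49. 58. 61.]
side foot 111 hx [-235. -224. -199.] hy [-79. -22.   1.] z [ 7. 12. 16.]
cur [0.4383 0.3284 0.2742] yawy -19.5 MOVE [ 0.0493 -0.0157  0.2462] spin -0.003 j7 -0.81 t 104.55 F [ 0.2  0.2 -0. ]
```

Call:
jog_arm(moves=[[0.0495, -0.0157, 0.05, 0], [0.0495, -0.0157, 0.1, 0], [0.0495, -0.0157, 0.15, 0], [0.0495, -0.0157, 0.2, 0], [0.0495, -0.0157, 0.235, 0], [0.0495, -0.0157, 0.2462, 0], [0.0495, -0.0157, 0.2462, 0], [0.0495, -0.0157, 0.2462, 0]], hand=0.04)

```text
clock: 105.55
position: [0.4407, 0.3823, 0.0295]
ee_rot: [-2.563, -1.815, -0.004]
force: [0.2, -0.7, 0.6]
width: 0.437
gripper_force: 0.0
```

Call:
jog_arm(moves=[[0, 0, 0, 0], [0, 0, 0, 0], [0, 0, 0, 0], [0, 0, 0, 0], [0, 0, -0.04, 0], [0, 0, -0.09, 0], [-0.04, 0.015, -0.12, -0.1], [-0.09, 0.035, -0.12, -0.2], [-0.14, 0.055, -0.12, -0.251], [-0.19, 0.075, -0.12, -0.251], [-0.24, 0.095, -0.12, -0.251], [-0.29, 0.11, -0.12, -0.251], [-0.3245, 0.1241, -0.12, -0.251], [-0.3245, 0.1241, -0.11, -0.251], [-0.3245, 0.1241, -0.08, -0.251], [-0.3245, 0.1241, -0.05, -0.251], [-0.3245, 0.1241, -0.025, -0.251], [-0.3245, 0.1241, -0.012, -0.251], [-0.3245, 0.1241, -0.006, -0.251], [-0.3245, 0.1241, -0.006, -0.251]], hand=0.0, newtons=12)

```text
clock: 108.05
position: [0.4493, 0.0347, 0.034]
ee_rot: [-2.316, -2.123, -0.0]
force: [0.2, 0.4, 0.1]
width: 0.098
gripper_force: 12.0
```

Run:
```python
from h import *
go(.4486,.0331,.034,-5.1); bay(); go(.5904,.33,.274,14.5)
```

```text
cur [0.4493 0.0347 0.034 ] yawy -5.0 MOVE [-0.0016 -0.0006 -0.    ] spin 0.002 j7 0.23 t 108.05 F [0.2 0.4 0.1]
side slab 94 hx [-235. -215. -194.] hy [19. 36. 45.] z [47. 58. 66.]
side foot 63 hx [-233. -217. -197.] hy [17. 36. 47.] z [ 7. 13. 17.]
cur [0.4494 0.0346 0.0342] yawy -5.0 MOVE [ 0.3066  0.1149 -0.2396] spin -0.34 j7 0.23 t 108.1 F [ 0.5  0.  -0.4]
```

Call:
jog_arm(moves=[[0, 0, 0, 0], [0, 0, 0, 0], [0, 0, 0, 0], [0, 0, -0.04, 0], [0, 0, -0.09, 0], [0.04, 0.01, -0.14, -0.1], [0.09, 0.03, -0.18, -0.2], [0.14, 0.05, -0.22, -0.34], [0.19, 0.07, -0.24, -0.34], [0.24, 0.09, -0.24, -0.34], [0.28, 0.1, -0.24, -0.34], [0.3066, 0.1149, -0.24, -0.34], [0.3066, 0.1149, -0.24, -0.34], [0.3066, 0.1149, -0.24, -0.34]], hand=0.03)

```text
clock: 109.85
position: [0.5901, 0.3287, 0.2736]
ee_rot: [1.925, 2.483, -0.002]
force: [-0.4, -1.0, -0.5]
width: 0.328
gripper_force: 0.0
```

Run:
```python
from h import *
tiles('w40'); bay(); go(.5905,.379,.028,14.5)
```

```text
slabtop [339. 132.] 248 (array([590.8, 378.6]), array([ 8.6, 37.1]), 15.2, array([52., 56., 57.]))
slabtop [412. 216.] 163 (array([717.3, 293.7]), array([53.1, 20.8]), 49.9, array([49., 54., 60.]))
foot [329. 128.] 306 (array([579.8, 375.8]), array([13.8, 36.3]), 14.4, array([ 7.,  9., 10.]))
foot [347. 128.] 262 (array([604.3, 382.2]), array([12.5, 36.4]), 15.3, array([ 7.,  9., 10.]))
side slab 83 hx [-220. -216. -211.] hy [-74.  -9.  45.] z [47. 58. 63.]
side foot 195 hx [-234. -222. -197.] hy [-75.  -9.  43.] z [ 6. 11. 16.]
cur [0.5901 0.3285 0.2741] yawy 14.4 MOVE [0.0488 0.0129 0.2461] spin -0.002 j7 -0.07 t 109.95 F [ 0.2 -0.2 -0.5]
```

Call:
jog_arm(moves=[[0.0486, 0.0131, 0.05, 0], [0.0486, 0.0131, 0.1, 0], [0.0486, 0.0131, 0.15, 0], [0.0486, 0.0131, 0.2, 0], [0.0486, 0.0131, 0.235, 0], [0.0486, 0.0131, 0.2461, 0], [0.0486, 0.0131, 0.2461, 0], [0.0486, 0.0131, 0.2461, 0]], hand=0.04)

```text
clock: 110.95
position: [0.5919, 0.3806, 0.0298]
ee_rot: [1.923, 2.483, 0.004]
force: [-0.2, 0.2, 0.1]
width: 0.436
gripper_force: 0.0
```

Call:
jog_arm(moves=[[0, 0, 0, 0], [0, 0, 0, 0], [0, 0, 0, 0], [0, 0, 0, 0], [0, 0, -0.04, 0], [0, 0, -0.09, 0], [-0.03, -0.025, -0.12, 0.1], [-0.07, -0.055, -0.12, 0.2], [-0.11, -0.09, -0.12, 0.34], [-0.15, -0.12, -0.12, 0.34], [-0.19, -0.15, -0.12, 0.34], [-0.23, -0.185, -0.12, 0.34], [-0.26, -0.209, -0.12, 0.34], [-0.26, -0.209, -0.11, 0.34], [-0.26, -0.209, -0.08, 0.34], [-0.26, -0.209, -0.05, 0.34], [-0.26, -0.209, -0.025, 0.34], [-0.26, -0.209, -0.015, 0.34], [-0.26, -0.209, -0.015, 0.34]], hand=0.0, newtons=12)

```text
clock: 113.32
position: [0.4534, 0.0764, 0.0424]
ee_rot: [-2.316, -2.123, 0.001]
force: [-0.7, -0.5, -1.1]
width: 0.096
gripper_force: 12.0
```

Run:
```python
from h import *
go(.4524,.0764,.034,-5.1); bay()
```

```text
cur [0.4534 0.0764 0.0424] yawy -5.0 MOVE [-0.0001 -0.001   0.0084] spin 0.002 j7 0.16 t 113.33 F [-0.7 -0.5 -1.1]
side slab 94 hx [-235. -214. -194.] hy [72. 79. 87.] z [46. 59. 67.]
side foot 69 hx [-234. -221. -196.] hy [37. 75. 87.] z [12. 21. 25.]
```

Call:
jog_arm(moves=[[0, 0, 0.006, 0], [0, 0, 0.0085, 0], [0, 0, 0.0085, 0], [0, 0, 0.0085, 0]])

```text
clock: 113.88
position: [0.4535, 0.0763, 0.0344]
ee_rot: [2.316, 2.123, 0.0]
force: [-0.1, 0.2, 0.1]
width: 0.096
gripper_force: 12.0
```

Call:
jog_arm(moves=[[0, 0, 0, 0], [0, 0, 0, 0], [0, 0, 0, 0], [0, 0, -0.04, 0], [0, 0, -0.09, 0], [0, 0, -0.14, 0.18], [0, 0, -0.18, 0.36], [-0.02, -0.02, -0.2, 0.54], [-0.04, -0.04, -0.2, 0.72], [-0.067, -0.078, -0.2, 0.9], [-0.067, -0.078, -0.2, 1.08], [-0.067, -0.078, -0.2, 1.26], [-0.067, -0.078, -0.2, 1.44], [-0.067, -0.078, -0.2, 1.571], [-0.067, -0.078, -0.2, 1.571], [-0.067, -0.078, -0.2, 1.571]], hand=0.03)

```text
clock: 115.88
position: [0.3698, 0.0161, 0.2342]
ee_rot: [-3.139, 0.132, 0.0]
force: [-0.1, -0.3, 0.5]
width: 0.329
gripper_force: 0.0
```

Run:
```python
from h import *
bay('wrist','w41'); bay('side','s20'); go(.3695,.0158,.047,-95)
im=load('w41');P=cloud(im);z=P[...,2];H,S,V=masks(im)
a=np.radians(-5.1); d=P[...,:2]-np.array([.662,-.010]); hx=d@[np.cos(a),np.sin(a)]; hy=d@[-np.sin(a),np.cos(a)]
m=(z>.07)&(z<.078)&(abs(hy)<.05)&(H<20)&(S>110); comps(m,P,20,'h')
comps((z>.012)&(z<.026)&(hx>-.161)&(hx<-.1)&(abs(hy)<.087)&(S<60),P,40,'dish')
```

```text
wrist slab 344 hx [-220. -216. -212.] hy [47. 65. 83.] z [59. 61. 62.]
wrist slab 322 hx [-221. -217. -213.] hy [ 8. 25. 42.] z [59. 61. 62.]
wrist slab 335 hx [-220. -216. -212.] hy [-83. -64. -47.] z [59. 61. 62.]
wrist slab 326 hx [-221. -217. -213.] hy [-37. -20.  -3.] z [59. 61. 62.]
wrist foot 407 hx [-209. -203. -197.] hy [49. 65. 83.] z [12. 14. 15.]
wrist foot 409 hx [-210. -203. -197.] hy [ 7. 25. 42.] z [12. 14. 15.]
wrist foot 414 hx [-211. -204. -197.] hy [-37. -20.  -3.] z [12. 14. 15.]
wrist foot 412 hx [-211. -204. -197.] hy [-83. -66. -48.] z [12. 14. 15.]
wrist foot 380 hx [-235. -228. -222.] hy [-82. -65. -48.] z [12. 14. 15.]
wrist foot 370 hx [-235. -228. -222.] hy [49. 66. 82.] z [12. 14. 15.]
wrist foot 346 hx [-234. -228. -223.] hy [ 7. 24. 41.] z [13. 14. 15.]
wrist foot 341 hx [-235. -229. -224.] hy [-37. -20.  -3.] z [12. 14. 15.]
side slab 103 hx [-220. -216. -212.] hy [-73.  12.  84.] z [48. 58. 62.]
side foot 86 hx [-206. -200. -196.] hy [-74.  12.  74.] z [ 8. 12. 15.]
side foot 145 hx [-235. -228. -220.] hy [-77.  -1.  75.] z [ 7. 12. 16.]
cur [0.3699 0.0163 0.2342] yawy -94.9 MOVE [-0.0003  0.0005  0.1872] spin 0.002 j7 -1.89 t 115.97 F [-0.4  0.1 -0.1]
h [329. 184.] 344 (array([366.7,  15.1]), array([10.9, 37.9]), 85.0, array([73., 74., 76.]))
dish [325.   9.] 249 (array([547.5,   4.3]), array([16.9, 17. ]), 27.7, array([16., 21., 24.]))
dish [351.   9.] 505 (array([545.1, -24.3]), array([36.2, 17.2]), 85.2, array([15., 21., 24.]))
dish [388.  10.] 257 (array([541., -64.]), array([17.2, 16.8]), 74.0, array([15., 21., 24.]))
dish [291.  20.] 243 (array([540.5,  42.2]), array([16.6, 16.9]), 13.1, array([16., 21., 24.]))
dish [315.  32.] 233 (array([526.5,  16.8]), array([16.5, 17.1]), 45.1, array([16., 21., 24.]))
```

Call:
jog_arm(moves=[[0, 0.001, 0.05, 0], [0, 0.001, 0.1, 0], [0, 0.001, 0.14, 0], [0, 0.001, 0.17, 0], [0, 0.001, 0.185, 0], [0, 0.001, 0.187, 0], [0, 0.001, 0.187, 0]])

```text
clock: 116.85
position: [0.3701, 0.0153, 0.0476]
ee_rot: [-3.139, 0.136, -0.001]
force: [0.5, -0.7, 0.5]
width: 0.33
gripper_force: 0.0
```

Call:
jog_arm(moves=[[0, 0, 0, 0], [0, 0, 0, 0], [0, 0, 0, 0], [0, 0, 0, 0], [0.004, 0, 0, 0], [0.012, 0, 0, 0], [0.022, 0, 0, 0], [0.034, 0, 0, 0], [0.048, 0, 0, 0], [0.062, 0, 0, 0], [0.076, 0, 0, 0], [0.09, 0, 0, 0], [0.104, 0, 0, 0], [0.118, 0, 0, 0], [0.132, 0, 0, 0], [0.146, 0, 0, 0], [0.158, 0, 0, 0], [0.166, 0, 0, 0], [0.17, 0, 0, 0], [0.17, 0, 0, 0]], hand=0.0, newtons=25)

```text
clock: 119.35
position: [0.5381, 0.0007, 0.0471]
ee_rot: [-3.138, 0.137, 0.003]
force: [-4.6, 1.2, 4.6]
width: 0.131
gripper_force: 25.0
```

Call:
jog_arm(moves=[[0.006, 0, 0, 0], [0.014, 0, 0, 0], [0.024, 0, 0, 0], [0.034, 0, 0, 0], [0.044, 0, 0, 0], [0.052, 0, 0, 0], [0.058, 0, 0, 0], [0.062, 0, 0, 0], [0.065, 0, 0, 0], [0.0665, 0, 0, 0], [0.068, 0, 0, 0], [0.0685, 0, 0, 0], [0.069, 0, 0, 0], [0.069, 0, 0, 0]])

```text
clock: 121.1
position: [0.6062, -0.0053, 0.0471]
ee_rot: [-3.138, 0.137, 0.005]
force: [-7.8, 0.4, 6.7]
width: 0.132
gripper_force: 25.0
```

Run:
```python
from h import *
go(.6068,-.0055,.047,-95)
```

```text
cur [ 0.6062 -0.0053  0.0471] yawy -95.0 MOVE [0.0006 0.0001 0.0001] spin 0.0 j7 -1.15 t 121.1 F [-7.8  0.4  6.7]
```

Call:
jog_arm(moves=[[0.001, 0, 0, 0], [0.002, 0, 0, 0], [0.003, 0, 0, 0], [0.003, 0, 0, 0]])

```text
clock: 121.6
position: [0.6064, -0.0053, 0.047]
ee_rot: [-3.137, 0.137, 0.013]
force: [-19.1, 3.0, 18.1]
width: 0.13
gripper_force: 25.0
```

Call:
jog_arm(moves=[[0, 0, 0, 0], [-0.003, 0, 0, 0], [-0.003, 0, 0, 0]])

```text
clock: 121.98
position: [0.6065, -0.0052, 0.047]
ee_rot: [-3.138, 0.137, 0.004]
force: [-7.4, 1.0, 4.8]
width: 0.13
gripper_force: 25.0
```

Call:
jog_arm(moves=[[0, 0, 0, 0], [0, 0, 0, 0], [0, 0, 0, 0], [0, 0, -0.03, 0], [0, 0, -0.08, 0], [0, 0, -0.13, 0], [-0.03, 0.05, -0.18, 0], [-0.06, 0.1, -0.2, 0], [-0.09, 0.14, -0.2, 0], [-0.09, 0.14, -0.2, 0], [-0.09, 0.14, -0.2, 0]], hand=0.04)

```text
clock: 123.35
position: [0.5065, -0.1368, 0.2474]
ee_rot: [-3.138, 0.137, -0.001]
force: [0.3, 1.1, -0.8]
width: 0.436
gripper_force: 0.0
```

Run:
```python
from h import *
im=grab('wrist','w42');P=cloud(im);x,y,z=P[...,0],P[...,1],P[...,2];H,S,V=masks(im)
r=(x>.48)&(x<.7)&(y>-.27)&(y<-.13)
comps(r&(z>.03)&(V<60),P,20,'dark'); comps(r&(z>.035)&(z<.13),P,40,'lever'); comps(r&(z>.015)&(z<.034),P,100,'block')
q=P[r&(z>.04)&(z<.13)]
for lo in np.arange(.03,.12,.01):
    k=q[(q[:,2]>=lo)&(q[:,2]<lo+.01)]
    if len(k)>5: print(round(lo,2),len(k),np.round(np.median(k,0),3))
m=(z>.07)&(z<.078)&(abs(y)<.05)&(H<20)&(S>110)&(x>.5); comps(m,P,20,'h')
go(.54,-.19,.09,-95)
```

```text
dark [373. 126.] 484 (array([ 561.8, -185.9]), array([23.6, 22.8]), 85.8, array([ 98., 103., 107.]))
dark [357. 265.] 849 (array([ 524.4, -153.1]), array([48.3, 24.5]), 32.9, array([245., 315., 318.]))
dark [450. 284.] 9171 (array([ 531.5, -174.1]), array([48.1, 76.4]), 29.3, array([310., 325., 327.]))
dark [564. 293.] 387 (array([ 526.7, -207.8]), array([20.2,  4.4]), 86.1, array([319., 320., 321.]))
dark [495. 359.] 19780 (array([ 514.5, -174.9]), array([42.3, 88. ]), 2.8, array([336., 343., 346.]))
lever [370. 115.] 891 (array([ 576.2, -188.2]), array([28.9, 54.2]), 87.6, array([ 35., 100., 107.]))
block [364.  87.] 2005 (array([ 596.9, -189.2]), array([50.2, 68.5]), 85.1, array([24., 26., 32.]))
0.04 42 [ 0.59  -0.188  0.045]
0.05 43 [ 0.585 -0.187  0.056]
0.06 47 [ 0.58  -0.186  0.066]
0.07 42 [ 0.575 -0.186  0.075]
0.09 106 [ 0.565 -0.179  0.098]
0.1 440 [ 0.561 -0.185  0.104]
h [194. 101.] 448 (array([601. ,  -5.4]), array([11.2, 37.8]), 84.9, array([72., 74., 76.]))
cur [ 0.5068 -0.1362  0.2471] yawy -94.9 MOVE [0.0377 0.0508 0.1571] spin 0.001 j7 -1.13 t 123.4 F [0.7 1.3 1.2]
```

Run:
```python
from h import *
a=np.radians(-5.1)
for tag in('w10','t0','t2','t3'):
    im=load(tag);P=cloud(im);z=P[...,2]; d=P[...,:2]-np.array([.662,-.010]); hx=d@[np.cos(a),np.sin(a)]; hy=d@[-np.sin(a),np.cos(a)]
    for n,m in(('stop',(z>.017)&(z<.026)&(abs(hy)<.08)&(hx>.08)&(hx<.2)),('top',(z>.109)&(z<.12)&(abs(hy)<.09)&(hx>-.02)&(hx<.2))):
        h,e=np.histogram(hx[m],np.arange(-.02,.2,.0025)); print(tag,n,[(round(b*1000+1.2),int(c)) for b,c in zip(e,h) if c>max(3,h.max()*.15)])
```

```text
w10 stop [(141, 362), (144, 525), (146, 528), (149, 232)]
w10 top [(1, 311), (4, 351), (6, 371), (9, 409), (11, 773), (14, 199)]
t0 stop [(131, 27), (146, 9), (149, 23), (151, 36), (154, 25), (156, 15), (159, 7)]
t0 top [(-1, 30), (1, 50), (4, 42), (6, 42), (9, 39), (11, 42), (14, 35), (36, 8), (39, 10), (74, 10), (76, 9), (109, 9), (111, 9), (144, 10), (169, 51), (171, 44), (174, 40), (176, 38), (179, 40), (181, 33), (184, 14)]
t2 stop [(146, 10), (149, 15), (151, 17), (154, 18), (156, 17), (159, 4)]
t2 top [(109, 10), (144, 11), (169, 56), (171, 40), (174, 43), (176, 36), (179, 37), (181, 35), (184, 14)]
t3 stop [(146, 6), (149, 20), (151, 22), (154, 16), (156, 17)]
t3 top [(109, 9), (144, 13), (169, 54), (171, 46), (174, 38), (176, 39), (179, 36), (181, 35), (184, 18)]
```

Call:
jog_arm(moves=[[0.01, 0.03, 0.03, 0], [0.0224, 0.049, 0.06, 0], [0.0224, 0.049, 0.1, 0], [0.0224, 0.049, 0.14, 0], [0.0224, 0.049, 0.16, 0], [0.0224, 0.049, 0.166, 0], [0.0224, 0.049, 0.166, 0]], hand=0.0, newtons=10)

```text
clock: 124.28
position: [0.5246, -0.1875, 0.0811]
ee_rot: [3.139, -0.135, -0.001]
force: [0.1, -0.5, 1.2]
width: 0.01
gripper_force: 0.0
```

Call:
jog_arm(moves=[[0.008, 0, 0, 0], [0.016, 0, 0, 0], [0.024, 0, 0, 0], [0.032, 0, 0, 0], [0.04, 0, 0, 0], [0.048, 0, 0, 0], [0.056, 0, 0, 0], [0.064, 0, 0, 0], [0.071, 0, 0, 0], [0.077, 0, 0, 0], [0.082, 0, 0, 0], [0.085, 0, 0, 0], [0.085, 0, 0, 0]])

```text
clock: 125.9
position: [0.608, -0.1953, 0.081]
ee_rot: [-3.138, 0.137, 0.002]
force: [-3.9, 0.9, 1.1]
width: 0.002
gripper_force: 1.8
```

```bash
cat >> h.py <<'E'
def lever():
    for cam in('side','wrist','top'):
        im=grab(cam,'lev'+cam);P=cloud(im);x,y,z=P[...,0],P[...,1],P[...,2];H,S,V=masks(im)
        comps((x>.53)&(x<.7)&(y>-.24)&(y<-.14)&(z>.06)&(z<.12)&(V<70)&(S<120),P,6,cam)
E
python3 - <<'E'
from h import *
go(.612,-.19,.081,-95); lever()
E
```

```text
cur [ 0.608  -0.1953  0.081 ] yawy -95.0 MOVE [ 0.0035 -0.0056 -0.    ] spin -0.0 j7 -0.9 t 125.9 F [-3.9  0.9  1.1]
side [310. 170.] 20 (array([ 631. , -182.4]), array([27.1, 24.1]), 13.6, array([73., 85., 93.]))
wrist [319. 220.] 2371 (array([ 634. , -192.3]), array([25. , 29.7]), 66.5, array([ 93., 102., 106.]))
wrist [324. 304.] 51 (array([ 602.3, -193.4]), array([1.8, 6.8]), 80.4, array([116., 117., 118.]))
wrist [331. 304.] 52 (array([ 602.6, -196.1]), array([1.8, 7.1]), 89.6, array([116., 117., 118.]))
```

Call:
jog_arm(moves=[[0.002, 0, 0, 0], [0.004, 0, 0, 0], [0.006, 0, 0, 0], [0.006, 0, 0, 0]])

```text
clock: 126.55
position: [0.6096, -0.1952, 0.0802]
ee_rot: [-3.135, 0.139, 0.015]
force: [-20.5, 3.9, 9.3]
width: 0.001
gripper_force: 10.3
```

Run:
```python
from h import *
lever()
```

```text
side [310. 170.] 17 (array([ 629.5, -183.5]), array([20.4, 18.6]), 36.6, array([74., 84., 90.]))
wrist [319. 223.] 2341 (array([ 634.6, -192.2]), array([24.5, 28.4]), 66.1, array([ 94., 102., 106.]))
wrist [324. 304.] 52 (array([ 604.3, -193.2]), array([1.8, 6.9]), 84.7, array([115., 116., 117.]))
wrist [331. 304.] 52 (array([ 603.7, -196.3]), array([1.8, 7.1]), 85.1, array([115., 116., 117.]))
```

Call:
jog_arm(moves=[[-0.008, 0, 0, 0], [-0.025, 0, 0, 0], [-0.05, 0, -0.02, 0], [-0.08, 0, -0.07, 0], [-0.11, -0.05, -0.13, 0], [-0.14, -0.1, -0.18, 0], [-0.15, -0.14, -0.2, 0], [-0.15, -0.14, -0.2, 0], [-0.15, -0.14, -0.2, 0]])

```text
clock: 127.82
position: [0.4787, -0.0417, 0.2822]
ee_rot: [-3.137, 0.131, -0.006]
force: [0.7, 0.2, -0.6]
width: 0.002
gripper_force: 0.0
```

Run:
```python
from h import *
lever(); a=np.radians(-5.1)
for cam in('wrist','side'):
    im=grab(cam,'f'+cam);P=cloud(im);x,y,z=P[...,0],P[...,1],P[...,2];H,S,V=masks(im)
    d=P[...,:2]-np.array([.662,-.010]); hx=d@[np.cos(a),np.sin(a)]; hy=d@[-np.sin(a),np.cos(a)]
    comps((H<18)&(S>90)&(hx>-.03)&(hx<.07)&(abs(hy)<.1)&(z<.03),P,8,cam+' foot')
    comps((S<90)&(z>.045)&(z<.066)&(hx>-.03)&(hx<.07)&(abs(hy)<.1),P,8,cam+' slab')
    comps((H>95)&(H<130)&(S>80)&(y<-.3)&(x>.5)&(x<.68)&(z<.1),P,20,cam+' cup')
    comps((z>.07)&(z<.078)&(abs(y)<.05)&(H<20)&(S>110)&(x>.5),P,10,'h')
```

```text
side [308. 167.] 36 (array([ 635.6, -185.3]), array([21.3, 15.4]), 7.0, array([ 88.,  95., 104.]))
wrist [464.  12.] 574 (array([ 632.9, -191.2]), array([23.9, 21.1]), 76.5, array([ 94., 102., 106.]))
top [405. 193.] 13 (array([ 632.8, -195.6]), array([ 6.1, 19.4]), 75.0, array([ 99., 106., 108.]))
wrist foot [233.  13.] 446 (array([676.2,  55.8]), array([37.7, 17.9]), 87.9, array([12., 14., 15.]))
wrist foot [266.  13.] 459 (array([672.1,  15.3]), array([38. , 17.4]), 85.3, array([12., 14., 15.]))
wrist foot [303.  14.] 446 (array([667.1, -29.7]), array([36.6, 16.3]), 86.6, array([12., 14., 15.]))
wrist foot [339.  13.] 463 (array([663.6, -74.8]), array([37.4, 16.2]), 85.0, array([12., 14., 15.]))
wrist cup [594.  49.] 4420 (array([ 595.9, -400.8]), array([ 59.2, 120.8]), 5.2, array([12., 46., 69.]))
h [283.  67.] 375 (array([600.8,  -4.9]), array([11.2, 39.1]), 84.7, array([72., 74., 76.]))
side foot [292. 213.] 124 (array([671.5,  -2.2]), array([178.4,  19.1]), 85.3, array([ 7., 12., 17.]))
side foot [278. 224.] 20 (array([706.4,  51.1]), array([ 9.9, 38.2]), 9.2, array([ 8., 12., 15.]))
side cup [325. 157.] 254 (array([ 592.4, -427.9]), array([ 51.7, 191.1]), 1.3, array([15., 48., 66.]))
h [312. 202.] 27 (array([599.7,  -1.6]), array([15.2, 33.6]), 82.8, array([71., 72., 75.]))
```

```bash
python3 -c "
from cell import arm
print(arm.sign_off())"
```

```text
the job is handed in; nothing more can be done
None
```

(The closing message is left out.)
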